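Count nodules through the tray notch into the sample pot

TASK

Sweep the three small dark nodules across the sorting tray with your fingertips and out through the narrow notch in its end wall, one at a time, so that each has dropped and settled in the open sample pot below before you send the next, which is how they are counted. Only push them along the tray floor, gently as they crumble: do not pinch, lift or press them hard. Leave the big cobble in the tray, the pot itself, its cap, the closed pot and the wash bottle where they stand, and finish with the hand clear of everything.

Things in the scene. Friction and masses are not known exactly. Their poses are not given: they have to be found in the camera images.
- tray: fixed white plastic sorting tray on a steel stand; origin on the bench under its middle, z up, +x towards the notched end. Inside 300 mm long (x -150 to 150) and 240 mm wide (y -120 to 120); flat floor 66 mm above the bench; walls 4 mm thick, 25 mm high above the floor. The +x end wall has a full-height notch 42 mm wide at y = 0, open above and outwards
- tray_floor (a point): middle of the tray's floor surface, axes as the tray's. Two straight guide fences, 25 mm high and 4 mm thick, stand on the floor like a funnel: each runs from a side wall at x = 60, y = +-120 to the edge of the notch at x = 150, y = +-21
- notch (a point): middle of the floor's edge in the notch: tray x = 146, y = 0, at floor height, 66 mm above the bench. The floor is cut away from this edge outwards over the notch's 42 mm width, so a stone whose middle passes the edge tips and drops into the pot
- nodule_a: one of three dark, lobed, flattish manganese nodules (small stones), about 29 x 25 mm in plan and 15 mm thick, 10 to 20 g, lying flat on the tray floor; origin in the middle of the stone, 7.5 mm above the floor it lies on. They are alike and may go in any order
- nodule_b: one of three dark, lobed, flattish manganese nodules (small stones), about 28 x 24 mm in plan and 15 mm thick, 10 to 20 g, lying flat on the tray floor; origin in the middle of the stone, 7.5 mm above the floor it lies on. They are alike and may go in any order
- nodule_c: one of three dark, lobed, flattish manganese nodules (small stones), about 29 x 25 mm in plan and 15 mm thick, 10 to 20 g, lying flat on the tray floor; origin in the middle of the stone, 7.5 mm above the floor it lies on. They are alike and may go in any order
- pot: open, empty, clear plastic sample pot standing loose on the bench just under the notch, 72 mm outside diameter, 54 mm high, wall 3 mm, floor 4 mm, 90 g; origin at the centre of its underside, about 20 mm out (tray +x) from the floor's edge
- pot_in (a point): centre of the pot's inner floor, 4 mm above the bench
- cobble: big grey stone lying in the closed end of the tray, 62 x 55 mm, 33 mm high, 160 g, too wide for the notch; origin in its underside near the middle. It stays where it is
- cap: green screw cap of the open pot, 76 mm across, 14 mm high, flat on the bench; origin at the centre of its underside
- closed_pot: sample pot with its green cap on, 76 mm across, 70 mm high, on the bench beyond the closed end of the tray; origin at the centre of its underside
- wash_bottle: plastic wash bottle, 66 mm across, 225 mm high with its bent spout, on the bench beyond the closed end of the tray; origin at the centre of its underside
Not all that is in view belongs to the job. Leave any green look-alike of the nodule_a alone.

How it is judged:
On the way, in this order (a step that is already met when the one before it is completed fails the run):
1. exactly one nodule lies still in the pot, the other two do not (((((horizontal distance between nodule_a and pot_in below 0.034 m and z of nodule_a in the frame of pot between 0 and 0.048 m) and linear speed of nodule_a below 0.05 m/s) and not (horizontal distance between nodule_b and pot_in below 0.034 m and z of nodule_b in the frame of pot between 0 and 0.048 m) and not (horizontal distance between nodule_c and pot_in below 0.034 m and z of nodule_c in the frame of pot between 0 and 0.048 m)) or (not (horizontal distance between nodule_a and pot_in below 0.034 m and z of nodule_a in the frame of pot between 0 and 0.048 m) and ((horizontal distance between nodule_b and pot_in below 0.034 m and z of nodule_b in the frame of pot between 0 and 0.048 m) and linear speed of nodule_b below 0.05 m/s) and not (horizontal distance between nodule_c and pot_in below 0.034 m and z of nodule_c in the frame of pot between 0 and 0.048 m)) or (not (horizontal distance between nodule_a and pot_in below 0.034 m and z of nodule_a in the frame of pot between 0 and 0.048 m) and not (horizontal distance between nodule_b and pot_in below 0.034 m and z of nodule_b in the frame of pot between 0 and 0.048 m) and ((horizontal distance between nodule_c and pot_in below 0.034 m and z of nodule_c in the frame of pot between 0 and 0.048 m) and linear speed of nodule_c below 0.05 m/s)))), for 0.3 s.
2. exactly two nodules lie still in the pot, the third does not (((((horizontal distance between nodule_a and pot_in below 0.034 m and z of nodule_a in the frame of pot between 0 and 0.048 m) and linear speed of nodule_a below 0.05 m/s) and ((horizontal distance between nodule_b and pot_in below 0.034 m and z of nodule_b in the frame of pot between 0 and 0.048 m) and linear speed of nodule_b below 0.05 m/s) and not (horizontal distance between nodule_c and pot_in below 0.034 m and z of nodule_c in the frame of pot between 0 and 0.048 m)) or (((horizontal distance between nodule_a and pot_in below 0.034 m and z of nodule_a in the frame of pot between 0 and 0.048 m) and linear speed of nodule_a below 0.05 m/s) and not (horizontal distance between nodule_b and pot_in below 0.034 m and z of nodule_b in the frame of pot between 0 and 0.048 m) and ((horizontal distance between nodule_c and pot_in below 0.034 m and z of nodule_c in the frame of pot between 0 and 0.048 m) and linear speed of nodule_c below 0.05 m/s)) or (not (horizontal distance between nodule_a and pot_in below 0.034 m and z of nodule_a in the frame of pot between 0 and 0.048 m) and ((horizontal distance between nodule_b and pot_in below 0.034 m and z of nodule_b in the frame of pot between 0 and 0.048 m) and linear speed of nodule_b below 0.05 m/s) and ((horizontal distance between nodule_c and pot_in below 0.034 m and z of nodule_c in the frame of pot between 0 and 0.048 m) and linear speed of nodule_c below 0.05 m/s)))), for 0.3 s.
At the end, for the whole second after the job is handed in: all three nodules lie at rest inside the pot, which stands upright (within 0.1 rad) (horizontal distance between each of nodule_a, nodule_b, nodule_c and pot_in below 0.034 m and z of nodule_a in the frame of pot between 0 and 0.048 m and z of nodule_b in the frame of pot between 0 and 0.048 m and z of nodule_c in the frame of pot between 0 and 0.048 m and linear speed of each of nodule_a, nodule_b, nodule_c below 0.03 m/s and angle between pot's own z axis and vertical below 0.1 rad); the robot touches nothing.
It fails at once if a nodule is lifted: its middle rises more than 20 mm above the tray floor (height (world z) of any of nodule_a, nodule_b, nodule_c above 0.086 m).
It fails at once if a nodule is pinched or pressed by the fingers with more than 15 N (contact force between the fingers and nodule_a above 15 N or contact force between the fingers and nodule_b above 15 N or contact force between the fingers and nodule_c above 15 N).
It fails at once if the open pot is moved more than 20 mm (distance of pot from where it was at the start of the episode above 0.02 m).
It fails at once if the cobble is moved more than 20 mm (distance of cobble from where it was at the start of the episode above 0.02 m).
It fails at once if the cap, the closed pot or the wash bottle is moved more than 20 mm (distance of any of cap, closed_pot, wash_bottle from where it was at the start of the episode above 0.02 m).
It also fails if it takes over 64 s, if anything falls off the work surface, if the arm or the gripper's body presses on something with over 40 N, if the wrist force passes 120 N, or if a joint passes its speed limit or range.

ROBOT

A 6-joint arm with a two-finger parallel gripper is mounted at the origin on the work surface. World frame = base frame: x ahead of the robot, y to its left, z up, the work surface at z = 0. Lengths are in m, angles in rad, forces in N, time in s.
With the tool pointing down it reaches from about 0.35 to 0.775 m from the base axis. Payload 7.3 kg.
Tool frame: the origin (TCP) lies at the very end of the fingers, on their centre line; the grasp point (between the pads) lies 19 mm behind it; x points along the fingers, y is the direction in which the jaws open and shut, and the axes are right-handed (so a half turn about x gives the same grasp; the last joint's range is limited). The gripper opens to 92 mm and grips with 3 to 60 N. Pads are 19 mm wide; open, the fingers measure 130 mm over their backs; the gripper's body (75 mm by 190 mm) begins 47 mm behind the grasp point.
Start: joints at [-1.327, 0.342, 1.524, -0, 1.275, -0.146], TCP at [0.2, -0.486, 0.227] pointing down, gripper open.
Joint ranges: [-2.53, 2.53], [-0.77, 2.02], [0.04, 2.7], [-1, 4.14], [0.28, 2.66], [-3.11, 3.11]. Speed limits (rad/s): [2.57, 2.57, 3.14, 3.14, 3.14, 3.14].

INTERFACE

Orientations are given as [roll, pitch, yaw] about the fixed x, y, z axes, in that order (R = Rz(yaw) Ry(pitch) Rx(roll)).
In Python, from cell import observe, vision, job gives the robot as it stands.
- The arm moves only by the tool send_rows, never from a script. Its argument "motion" is a list of rows, each an object with "hand": the opening, from -1 (shut) to 1 (fully open), so that 0 is half open; "slide": the shift along the tool's x, y, z in mm, a list of three; "spin": the turn about the tool's x in rad. In form: [{"hand": hand, "slide": [tx, ty, tz], "spin": spin}, ...]. A call has 1 to 8 rows; each row shifts and turns the pose as measured when the row begins, along the tool's axes as they then stand; what a row does not reach is not made up. A row lasts 1/10 s, in which the tool goes at most 50 mm and 8.59 degrees, less where a joint would pass 70% of its speed; a pose out of reach is approached as far as the arm can. A call with a gripper value outside its range is refused whole. The fingers move at their own pace and stop on an object; "grip_force" is the grip in N (left out, the last holds). Time passes only in rows, so rows that do not move let the fingers close. It gives the time, the measured TCP pose, the force and the opening at its end, in the units of the state.
- observe(): the state, without advancing time (a new reading comes with each control period).
- vision.read_camera(name): name is "scene" or "top" or "wrist"; returns a dict with "pixels" (420x560x3 uint8, blue, green, red), "range_z" (420x560 float32, m along the optical axis (not along the pixel's ray), 0 where there is no reading), "fx", "fy", "cx", "cy" (pixels), "distortion" ([k1, k2, p1, p2, k3] as OpenCV has them; the pictures are not rectified), "world_from_camera" (4x4, takes a point from camera to world coordinates); the wrist camera has in their place "T_tool_cam" (4x4, takes a point from camera to tool coordinates, whose origin is the TCP and whose axes are the tool frame's). Camera axes: x right, y down, z forward; pixel columns grow to the right and rows downward; lengths in m; the calibration is good to about 2 mm. A picture is of the moment at which its call begins: read the wrist's pose just before it.
- job.hand_in(): hands the job in, once; it reports no verdict.
Trained networks look in a picture, given as the dict that the camera call returned (one of the last four; its "shot" number tells which), for a name from the list of things; names that differ only in an ending like _2 or _b are one class to them, and where a whole thing is asked for, a point or a joint stands for the part that bears it (a point fixed in the world has none). Each returns a list of dicts, best first, with "conf" (0 to 1); they miss things now and then, are a little off and sometimes report something else, mostly with a low value. They report only what shows in the picture. A call takes as long as a camera call. They do not tell look-alikes from the thing itself.
- vision.search_frame(picture, thing): "uv" ([column, row] in pixels, amid what is visible of it).
- vision.cut_out(picture, thing): "mask" (420x560 bool, what is visible of it) and "uv" ([column, row] in pixels, amid what is visible of it).
The state is a dict: "time": time; "qpos": joint angles; "qvel": joint speeds; "joint_efforts": joint torques, N m; "tool_pos": TCP position; "tool_rot": TCP orientation; "contact_force": force on the tool from outside, world axes, zero at the start; "torque": the same for the moment, N m; "opening": finger opening in m.
Only numpy, scipy, OpenCV 4.12 (cv2) and the standard library are available. Lean on these libraries where they do the work, as an engineer would, in place of code of your own. Each camera call takes 0.05 s, during which the arm holds its last target.

## Working session

There is one attempt and no reset: what is moved stays moved. The work goes in short steps, Python scripts to look and compute and a tool call to move; the robot and the scene stay as the last step left them, time stands still between calls to the robot, and variables do not carry over. Pictures are saved under pics/ and viewed, and the job is handed in when it is done.

Besides the shell and the picture viewer there is one more tool, called in YAML: its name, and indented under it one key for each argument. send_rows: Moves the arm, as the interface text tells. Its arguments: {"type":"object","properties":{"motion":{"type":"array","items":{"type":"object","properties":{"hand":{"type":"number"},"slide":{"type":"array","items":{"type":"number"}},"spin":{"type":"number"}}}},"grip_force":{"type":"number"}},"required":["motion"]}

```bash
mkdir -p pics; ls
cat > h.py <<'E'
import numpy as np, cv2
from cell import observe, vision, job
def shot(name, fn=None):
    p=vision.read_camera(name)
    if fn: cv2.imwrite('pics/'+fn+'.png', p['pixels'])
    return p
def K(p): return np.array([[p['fx'],0,p['cx']],[0,p['fy'],p['cy']],[0,0,1.]])
def wfc(p):
    if 'world_from_camera' in p: return np.array(p['world_from_camera'])
    from scipy.spatial.transform import Rotation as R
    s=p['state']; T=np.eye(4); T[:3,:3]=R.from_euler('xyz',s['tool_rot']).as_matrix(); T[:3,3]=s['tool_pos']
    return T@np.array(p['T_tool_cam'])
def ray(p,uv):
    n=cv2.undistortPoints(np.array(uv,float).reshape(-1,1,2),K(p),np.array(p['distortion'])).reshape(-1,2)
    return np.c_[n,np.ones(len(n))]
def onplane(p,uv,z):
    T=wfc(p); d=ray(p,uv)@T[:3,:3].T; o=T[:3,3]
    return o+d*((z-o[2])/d[:,2])[:,None]
def depthpt(p,uv):
    T=wfc(p); r=ray(p,uv); uvi=np.round(uv).astype(int).reshape(-1,2)
    z=p['range_z'][uvi[:,1],uvi[:,0]]
    return (r*z[:,None])@T[:3,:3].T+T[:3,3]
def proj(p,X):
    T=np.linalg.inv(wfc(p)); 
    rv,_=cv2.Rodrigues(T[:3,:3]); return cv2.projectPoints(np.array(X,float).reshape(-1,1,3),rv,T[:3,3],K(p),np.array(p['distortion']))[0].reshape(-1,2)
E
python3 - <<'E'
from h import *
s=observe(); print(s)
a=shot('top','top0'); b=shot('scene','scene0')
for p in (a,b):
    print(np.round(p['world_from_camera'],3).tolist())
    for t in ['nodule_a','pot','cobble','cap','closed_pot','wash_bottle','tray']:
        for d in vision.search_frame(p,t):
            if d['conf']>.2: print(t,np.round(d['uv'],1),round(d['conf'],2),np.round(depthpt(p,[d['uv']]),3))
E
```

```text
pics
{'time': 0.0, 'qpos': array([-1.32699191e+00,  3.42721112e-01,  1.52498831e+00,  2.72570537e-05,
        1.27543302e+00, -1.45997370e-01]), 'qvel': array([-1.15367814e-03,  5.85109354e-06, -6.82138578e-04, -5.65980572e-04,
       -2.18168807e-03, -7.12704682e-04]), 'joint_efforts': array([ 1.71537460e-03, -4.31239343e+01, -2.44223446e+01,  7.21461629e-02,
        5.58827771e-02, -1.23492800e-04]), 'tool_pos': array([ 0.19943378, -0.48520863,  0.22605583]), 'tool_rot': array([-1.73361007,  1.56924631,  1.79777641]), 'contact_force': array([-0.42082741, -0.10415372,  1.2263668 ]), 'torque': array([ 0.00824463,  0.02587407, -0.00935289]), 'opening': 0.09179306518937917}
[[-0.002, -0.995, 0.095, 0.503], [-1.0, 0.002, -0.003, 0.05], [0.003, -0.095, -0.995, 1.183], [0.0, 0.0, 0.0, 1.0]]
nodule_a [251.7 237.7] 0.62 [[0.538 0.098 0.082]]
nodule_a [249.4 190.1] 0.56 [[0.638 0.103 0.085]]
nodule_a [277.9 211.2] 0.45 [[0.594 0.043 0.08 ]]
pot [252. 241.] 0.65 [[0.531 0.097 0.079]]
pot [338.9 209.8] 0.64 [[ 0.603 -0.096  0.002]]
cap [349.8 176.8] 0.62 [[ 0.677 -0.12   0.015]]
cap [152.8 182. ] 0.49 [[0.65  0.299 0.129]]
closed_pot [160.  249.8] 0.84 [[0.512 0.293 0.076]]
wash_bottle [152.  182.2] 0.71 [[0.649 0.299 0.134]]
tray [262.1 216.4] 0.89 [[0.584 0.076 0.064]]
[[0.603, 0.658, -0.452, 0.962], [0.798, -0.507, 0.327, -0.221], [-0.014, -0.557, -0.83, 0.698], [0.0, 0.0, 0.0, 1.0]]
nodule_a [274.3 179.8] 0.72 [[0.585 0.045 0.08 ]]
nodule_a [319.8 186. ] 0.66 [[0.645 0.099 0.081]]
nodule_a [355.2 254.8] 0.64 [[0.76  0.088 0.012]]
nodule_a [284.3 149. ] 0.53 [[0.539 0.102 0.08 ]]
pot [218.7 240. ] 0.58 [[ 0.586 -0.084  0.006]]
cobble [311.4 118.1] 0.98 [[0.521 0.18  0.097]]
cobble [217.9 240.3] 0.7 [[ 0.586 -0.085  0.005]]
cap [227.2 289.6] 0.83 [[ 0.68  -0.125  0.016]]
closed_pot [352.5 103.4] 0.68 [[0.521 0.29  0.07 ]]
wash_bottle [414.5 128.1] 0.84 [[0.669 0.295 0.119]]
tray [287.7 172.4] 0.7 [[0.578 0.08  0.066]]
```

View pics/top0.png

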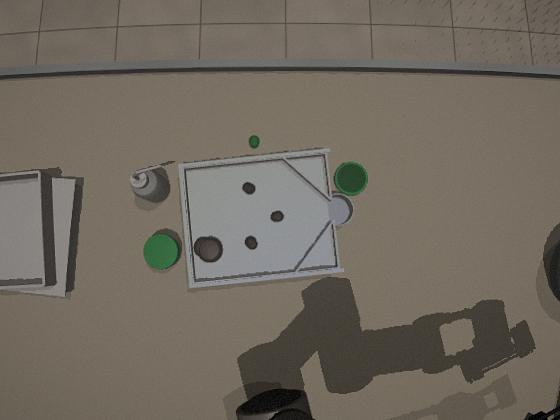

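View pics/scene0.png

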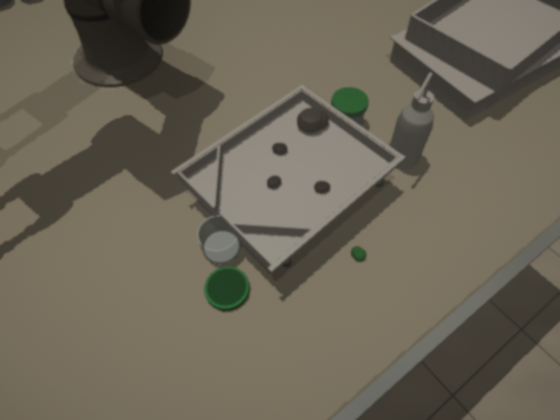

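Run:
```python
from h import *
a=shot('top'); b=shot('scene')
for n,p in (('top',a),('scene',b)):
    for t in ['nodule_a','pot','cobble','cap','tray']:
        for d in vision.cut_out(p,t):
            if d['conf']<.3: continue
            m=d['mask']; v,u=np.nonzero(m); zz={'nodule_a':.0735,'pot':.054,'cobble':.08,'cap':.014,'tray':.091}[t]
            X=onplane(p,np.c_[u,v],zz)[:,:2]
            r=cv2.minAreaRect((X*1000).astype(np.float32))
            print(n,t,round(d['conf'],2),np.round(d['uv'],0),m.sum(),np.round(X.mean(0),4),np.round(r[0],1),np.round(r[1],1),round(r[2],1))
crop=cv2.resize(a['pixels'][140:300,170:380],None,fx=3.8,fy=3.7,interpolation=cv2.INTER_CUBIC)
cv2.imwrite('pics/topc.png',crop)
np.savez('top0.npz',**{k:np.array(v) for k,v in a.items()})
np.savez('scene0.npz',**{k:np.array(v) for k,v in b.items()})
```

```text
top nodule_a 0.56 [250. 240.] 128 [0.5297 0.0988] [530.2  98.5] [26.9 23.9] 45.0
top nodule_a 0.48 [249. 188.] 119 [0.643  0.1045] [642.9 104.1] [25.6 23.6] 89.9
top nodule_a 0.33 [342. 210.] 705 [ 0.5994 -0.0897] [598.8 -90.6] [57.8 68.3] 89.8
top pot 0.96 [343. 210.] 684 [ 0.5998 -0.092 ] [598.4 -92.1] [56.7 69.5] 90.0
top cobble 0.7 [208. 253.] 603 [0.515  0.1891] [513.3 189.8] [52.5 59.3] 0.1
top cap 0.7 [349. 179.] 869 [ 0.673 -0.121] [ 673.1 -120.7] [72.9 74.9] 25.6
top cap 0.42 [262. 216.] 17727 [0.5861 0.0842] [585.6  84. ] [280.8 346.7] 5.9
top tray 0.97 [260. 214.] 17575 [0.5809 0.082 ] [580.3  82.9] [262.2 322.2] 6.1
scene nodule_a 0.63 [356. 255.] 151 [0.7778 0.0669] [777.5  67.3] [24.  19.9] 1.4
scene nodule_a 0.52 [281. 149.] 146 [0.5269 0.1001] [526.1 100.5] [28.2 27.1] 52.3
scene nodule_a 0.48 [274. 181.] 149 [0.5827 0.045 ] [582.5  45.5] [24.9 26.6] 52.7
scene nodule_a 0.45 [320. 182.] 167 [0.6436 0.1055] [643.8 105.3] [28.5 23.9] 52.3
scene pot 0.64 [221. 241.] 1605 [ 0.6121 -0.0947] [610.8 -94.9] [63.4 95.8] 83.8
scene cobble 0.86 [315. 116.] 657 [0.5124 0.1899] [512.  190.6] [60.6 67.1] 14.2
scene cap 0.61 [230. 291.] 1668 [ 0.6764 -0.1241] [ 675.7 -124. ] [75.1 79.5] 52.6
scene tray 0.8 [287. 174.] 20805 [0.5931 0.0668] [583.6  82.5] [274.7 326.9] 6.1
```

View pics/topc.png

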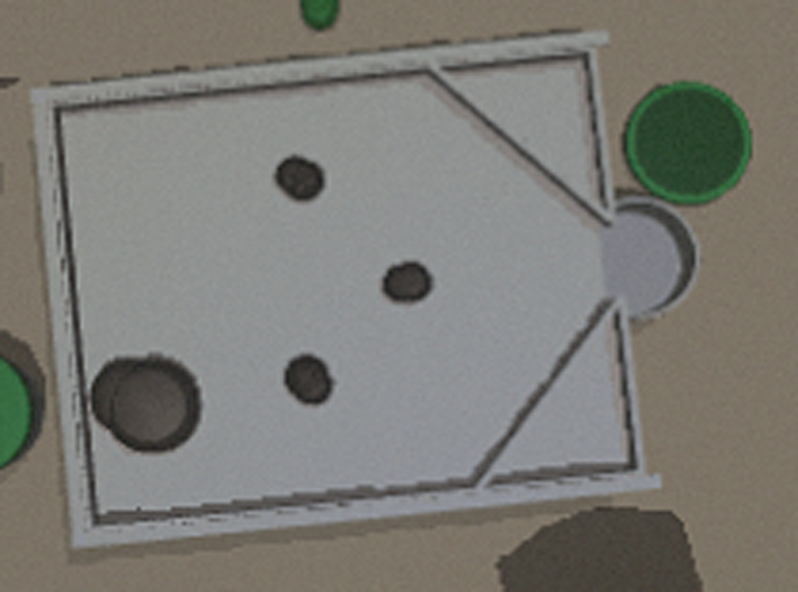

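```bash
cat >> h.py <<'E'
def tray2w(xy,z,c,yaw):
    xy=np.atleast_2d(np.array(xy,float)); R=np.array([[np.cos(yaw),-np.sin(yaw)],[np.sin(yaw),np.cos(yaw)]])
    return np.c_[xy@R.T+c, np.full(len(xy),z)]
def overlay(p,c,yaw,roi,fn,sc=3.8):
    x0,x1,y0,y1=roi
    im=cv2.resize(p['pixels'][y0:y1,x0:x1],None,fx=sc,fy=sc,interpolation=cv2.INTER_CUBIC)
    def pl(xy,z,col,cl=True):
        q=(proj(p,tray2w(xy,z,c,yaw))-[x0,y0]+.5)*sc
        cv2.polylines(im,[np.int32(np.round(q*16))],cl,col,1,cv2.LINE_AA,4)
    def rect(a,b): return [[-a,-b],[a,-b],[a,b],[-a,b]]
    pl(rect(.154,.124),.091,(0,0,255)); pl(rect(.15,.12),.091,(0,255,255)); pl(rect(.15,.12),.066,(255,0,0))
    for s in (1,-1): pl([[.06,s*.12],[.15,s*.021]],.091,(255,0,255),False)
    pl([[.146,-.021],[.146,.021]],.066,(0,255,0),False)
    th=np.linspace(0,6.28,40)
    pl(np.c_[.166+.036*np.cos(th),.036*np.sin(th)],.054,(0,255,0))
    cv2.imwrite('pics/'+fn+'.png',im)
E
python3 - <<'E'
from h import *
a=shot('top');b=shot('scene')
overlay(a,[.5815,.0828],np.radians(-83.9),(170,380,140,298),'ov1')
overlay(b,[.5815,.0828],np.radians(-83.9),(160,420,80,275),'ov2',3.05)
E
```

```text
(no output)
```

View pics/ov1.png

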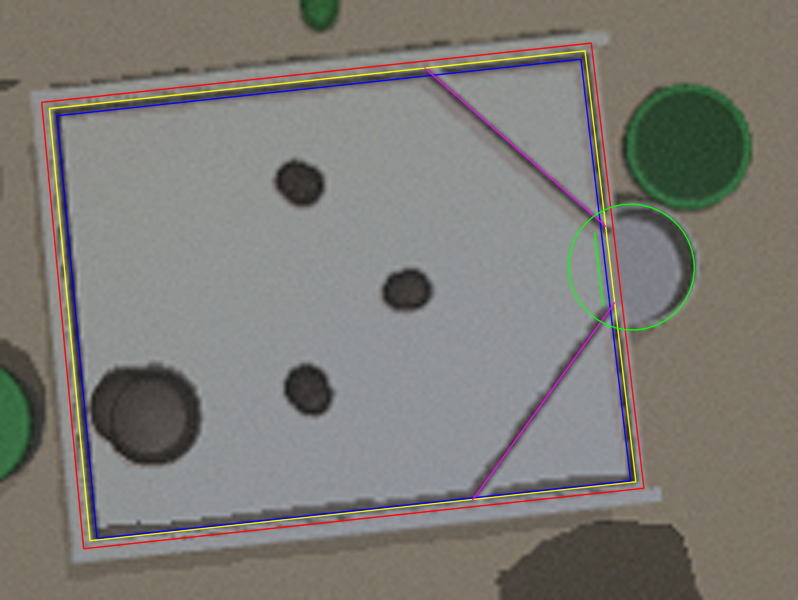

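View pics/ov2.png

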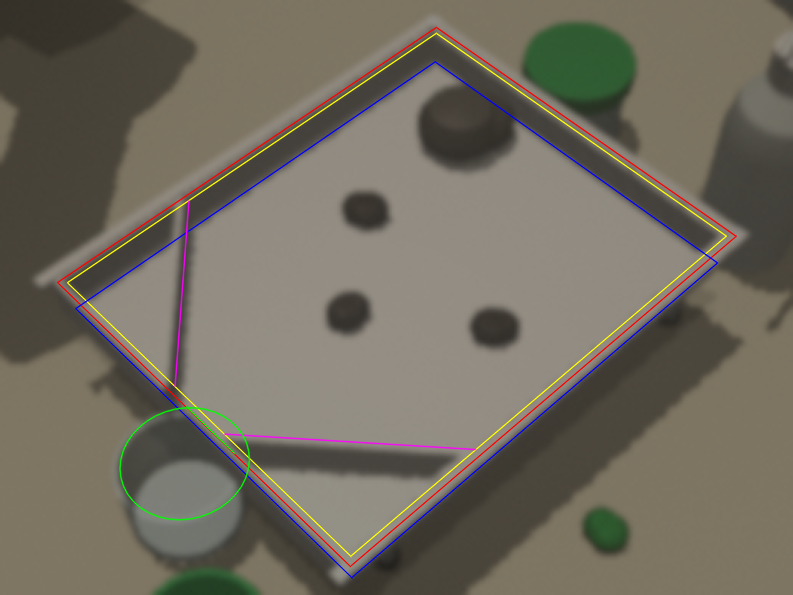

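```bash
cat >> h.py <<'E'
C=np.array([.5815,.0828]); YAW=np.radians(-83.9)
def w2t(X):
    X=np.atleast_2d(X)[:,:2]-C; R=np.array([[np.cos(YAW),-np.sin(YAW)],[np.sin(YAW),np.cos(YAW)]]); return X@R
from scipy.spatial.transform import Rotation as Ro
def tool():
    s=observe(); R=Ro.from_euler('xyz',s['tool_rot']).as_matrix(); return s,np.array(s['tool_pos']),R
def goto(xy,z,heading):
    """xy tray coords, heading in tray frame = push direction; tool y or z? print delta for a vertical tool: tool z along +-heading"""
    s,p,R=tool(); tgt=tray2w(xy,z,C,YAW)[0]
    h=heading+YAW; d=np.array([np.cos(h),np.sin(h),0])
    x=R[:,0]; 
    ang=[]
    for sg in (1,-1):
        dz=sg*d; a=np.arctan2(np.dot(np.cross(R[:,2],dz),x),np.dot(R[:,2],dz)); ang.append(a)
    print('pos',np.round(p,4),'tray',np.round(w2t(p),4),'opening',round(s['opening'],4),'F',np.round(s['contact_force'],1),'t',round(s['time'],2))
    print('R cols x',np.round(R[:,0],3),'y',np.round(R[:,1],3),'z',np.round(R[:,2],3))
    dl=R.T@(tgt-p)*1000
    print('target',np.round(tgt,4),'delta tool mm(cur axes)',np.round(dl,1),'spin to +z/-z',np.round(ang,3),'j6',round(s['qpos'][5],2))
    return dl,ang
def nods(p,show=True):
    out=[]
    for d in vision.cut_out(p,'nodule_a'):
        v,u=np.nonzero(d['mask']); 
        if d['conf']<.2 or len(u)>400: continue
        X=onplane(p,np.c_[u,v],.0735); 
        out.append(w2t(X.mean(0))[0]); print('nod',round(d['conf'],2),np.round(d['uv'],0),len(u),'tray',np.round(out[-1],4))
    return out
E
python3 - <<'E'
from h import *
for n in ('top','scene'):
    p=shot(n); nods(p)
    px=p['pixels'].astype(int).sum(2)
    # dark blobs on the white floor
    T=cv2.fillPoly(np.zeros((420,560),np.uint8),[np.int32(proj(p,tray2w([[-.145,-.115],[.06,-.115],[.145,-.02],[.145,.02],[.06,.115],[-.145,.115]],.066,C,YAW)))],1)
    m=((px<270)&(T>0)).astype(np.uint8)
    k,l,st,ce=cv2.connectedComponentsWithStats(m)
    for i in range(1,k):
        if st[i,4]>60: 
            v,u=np.nonzero(l==i); X=onplane(p,np.c_[u,v],.0735); r=cv2.minAreaRect((w2t(X)*1000).astype(np.float32))
            print(n,'blob',ce[i].round(),st[i,4],w2t(X.mean(0)).round(4),np.round(r[1]),np.round(r[2]))
goto([-.0,0],.15,0)
E
```

```text
nod 0.65 [249. 189.] 114 tray [-0.0158  0.0638]
nod 0.58 [252. 239.] 157 tray [-0.0226 -0.0491]
nod 0.52 [256. 138.] 100 tray [0.0067 0.1635]
nod 0.43 [278. 215.] 98 tray [ 0.0395 -0.0012]
top blob [248. 188.] 113 [[-0.0156  0.0649]] [22. 27.] 47.0
top blob [277. 216.] 114 [[ 0.0379 -0.0016]] [21. 25.] 84.0
top blob [208. 248.] 605 [[-0.1136 -0.0542]] [53. 60.] 84.0
top blob [251. 242.] 126 [[-0.0227 -0.0505]] [24. 27.] 39.0
nod 0.62 [357. 253.] 175 tray [0.0369 0.194 ]
nod 0.61 [274. 178.] 154 tray [ 0.0377 -0.0031]
nod 0.61 [281. 148.] 127 tray [-0.0232 -0.0521]
nod 0.53 [321. 184.] 156 tray [-0.0152  0.0634]
scene blob [311. 122.] 629 [[-0.1132 -0.0574]] [58. 66.] 0.0
scene blob [279. 149.] 149 [[-0.0216 -0.0514]] [27. 26.] 46.0
scene blob [274. 182.] 149 [[ 0.0394 -0.0016]] [27. 23.] 47.0
scene blob [322. 187.] 164 [[-0.0143  0.065 ]] [26. 27.] 46.0
scene blob [272. 228.] 214 [[0.1062 0.0658]] [  6. 116.] 42.0
pos [ 0.1995 -0.4856  0.2268] tray [[ 0.5246 -0.4402]] opening 0.0919 F [0.1 0.2 0.3] t 1.7
R cols x [ 0. -0. -1.] y [ 0.38  -0.925  0.   ] z [-0.925 -0.38   0.   ]
target [0.5815 0.0828 0.15  ] delta tool mm(cur axes) [  76.7 -380.6 -569.3] spin to +z/-z [-1.287  1.854] j6 -0.15
```

```bash
cat >> h.py <<'E'
def plan(xy,z,heading,hand,step=45,sp=.14):
    dl,ang=goto(xy,z,heading); a=ang[0]
    s,p,R=tool(); tgt=tray2w(xy,z,C,YAW)[0]
    n=int(np.ceil(max(np.linalg.norm(dl)/step,abs(a)/sp))); v=(tgt-p)/n
    print('rows',n)
    for i in range(n):
        print('{"hand":%g,"slide":%s,"spin":%.3f},'%(hand,np.round(R.T@v*1000,0).astype(int).tolist(),a/n))
        R=R@Ro.from_rotvec([a/n,0,0]).as_matrix()
E
python3 - <<'E'
from h import *
plan([-.004,-.002],.13,.015,-.78)
E
```

```text
pos [ 0.1995 -0.4856  0.2268] tray [[ 0.5246 -0.4402]] opening 0.0919 F [0.1 0.2 0.3] t 1.7
R cols x [ 0. -0. -1.] y [ 0.38  -0.925  0.   ] z [-0.925 -0.38   0.   ]
target [0.5791 0.0866 0.13  ] delta tool mm(cur axes) [  96.7 -385.1 -568.5] spin to +z/-z [-1.302  1.839] j6 -0.15
rows 16
{"hand":-0.78,"slide":[6, -24, -36],"spin":-0.081},
{"hand":-0.78,"slide":[6, -21, -37],"spin":-0.081},
{"hand":-0.78,"slide":[6, -18, -39],"spin":-0.081},
{"hand":-0.78,"slide":[6, -15, -40],"spin":-0.081},
{"hand":-0.78,"slide":[6, -11, -41],"spin":-0.081},
{"hand":-0.78,"slide":[6, -8, -42],"spin":-0.081},
{"hand":-0.78,"slide":[6, -5, -43],"spin":-0.081},
{"hand":-0.78,"slide":[6, -1, -43],"spin":-0.081},
{"hand":-0.78,"slide":[6, 2, -43],"spin":-0.081},
{"hand":-0.78,"slide":[6, 6, -43],"spin":-0.081},
{"hand":-0.78,"slide":[6, 9, -42],"spin":-0.081},
{"hand":-0.78,"slide":[6, 13, -41],"spin":-0.081},
{"hand":-0.78,"slide":[6, 16, -40],"spin":-0.081},
{"hand":-0.78,"slide":[6, 19, -38],"spin":-0.081},
{"hand":-0.78,"slide":[6, 22, -37],"spin":-0.081},
{"hand":-0.78,"slide":[6, 25, -35],"spin":-0.081},
```

send_rows:
  grip_force: 5
  motion:
    - {"hand": -0.78, "slide": [4, -24, -36], "spin": -0.081}
    - {"hand": -0.78, "slide": [4, -21, -37], "spin": -0.081}
    - {"hand": -0.78, "slide": [4, -18, -39], "spin": -0.081}
    - {"hand": -0.78, "slide": [4, -15, -40], "spin": -0.081}
    - {"hand": -0.78, "slide": [4, -11, -41], "spin": -0.081}
    - {"hand": -0.78, "slide": [4, -8, -42], "spin": -0.081}
    - {"hand": -0.78, "slide": [4, -5, -43], "spin": -0.081}
    - {"hand": -0.78, "slide": [4, -1, -43], "spin": -0.081}

```text
time: 2.5
tool_pos: [0.3914, -0.1941, 0.1936]
tool_rot: [0.986, 1.565, -1.103]
contact_force: [0.7, -0.8, -0.2]
opening: 0.0322
```

Run:
```python
from h import *
plan([-.004,-.002],.13,.015,-.78)
```

```text
pos [ 0.3914 -0.1941  0.1936] tray [[ 0.2551 -0.2185]] opening 0.0322 F [ 0.7 -0.8 -0.2] t 2.5
R cols x [ 0.003 -0.006 -1.   ] y [ 0.869 -0.496  0.005] z [-0.496 -0.869  0.003]
target [0.5791 0.0866 0.13  ] delta tool mm(cur axes) [  62.5   23.6 -337. ] spin to +z/-z [-0.64   2.502] j6 -0.11
rows 8
{"hand":-0.78,"slide":[8, 3, -42],"spin":-0.080},
{"hand":-0.78,"slide":[8, 6, -42],"spin":-0.080},
{"hand":-0.78,"slide":[8, 10, -41],"spin":-0.080},
{"hand":-0.78,"slide":[8, 13, -40],"spin":-0.080},
{"hand":-0.78,"slide":[8, 16, -39],"spin":-0.080},
{"hand":-0.78,"slide":[8, 19, -38],"spin":-0.080},
{"hand":-0.78,"slide":[8, 22, -36],"spin":-0.080},
{"hand":-0.78,"slide":[8, 25, -34],"spin":-0.080},
```

send_rows:
  motion:
    - {"hand": -0.78, "slide": [8, 3, -42], "spin": -0.08}
    - {"hand": -0.78, "slide": [8, 6, -42], "spin": -0.08}
    - {"hand": -0.78, "slide": [8, 10, -41], "spin": -0.08}
    - {"hand": -0.78, "slide": [8, 13, -40], "spin": -0.08}
    - {"hand": -0.78, "slide": [8, 16, -39], "spin": -0.08}
    - {"hand": -0.78, "slide": [8, 19, -38], "spin": -0.08}
    - {"hand": -0.78, "slide": [8, 22, -36], "spin": -0.08}
    - {"hand": -0.78, "slide": [8, 25, -34], "spin": -0.08}

```text
time: 3.3
tool_pos: [0.5832, 0.1021, 0.1281]
tool_rot: [0.666, 1.559, -0.755]
contact_force: [0.7, -0.8, 0.1]
opening: 0.0104
```

Run:
```python
from h import *
plan([-.004,-.002],.070,.015,-.78,step=15)
p0=observe()
p=vision.read_camera('wrist'); p['state']=p0
cv2.imwrite('pics/w1.png',p['pixels'])
overlay(shot('top'),C,YAW,(170,380,140,298),'ov3')
```

```text
pos [0.5832 0.1021 0.1281] tray [[-0.019   0.0038]] opening 0.0104 F [ 0.7 -0.8  0.1] t 3.3
R cols x [ 0.009 -0.008 -1.   ] y [0.989 0.149 0.007] z [ 0.149 -0.989  0.009]
target [0.5791 0.0866 0.07  ] delta tool mm(cur axes) [58.1 -6.8 14.2] spin to +z/-z [ 0.028 -3.113] j6 -0.1
rows 5
{"hand":-0.78,"slide":[12, -1, 3],"spin":0.006},
{"hand":-0.78,"slide":[12, -1, 3],"spin":0.006},
{"hand":-0.78,"slide":[12, -1, 3],"spin":0.006},
{"hand":-0.78,"slide":[12, -1, 3],"spin":0.006},
{"hand":-0.78,"slide":[12, -1, 3],"spin":0.006},
```

View pics/w1.png

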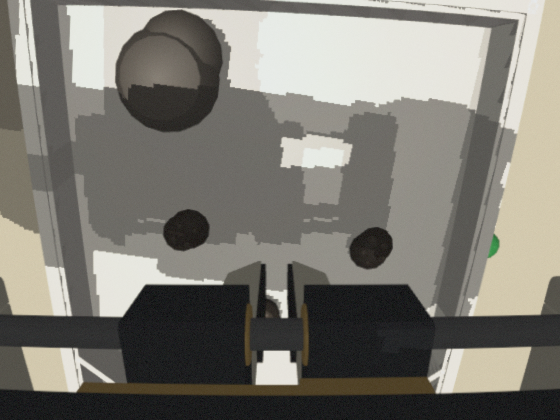

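View pics/ov3.png

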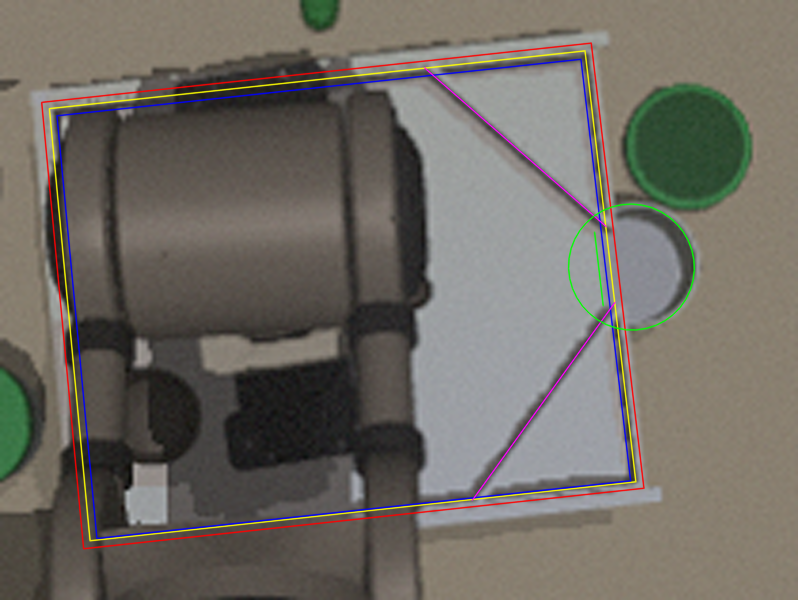

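Run:
```python
from h import *
s=observe(); p=vision.read_camera('wrist'); p['state']=s
print(np.round(p['T_tool_cam'],3).tolist())
T=wfc(p)
P=[]
lab=[]
s_,o,R=tool()
for x in (0,-.019,-.04):
  for y in (-.005,.005):
    for z in (-.0095,.0095):
      P.append(o+R@[x,y,z]); lab.append((x,y,z))
for l,q in zip(lab,proj(p,P)): print(l,q.round())
for uv in ([265,290],[290,290],[190,310],[365,310],[255,335],[190,370]):
    X=depthpt(p,[uv])[0]; print(uv,'tool mm',np.round(R.T@(X-o)*1000,1))
nods(p)
# finger depth map points: in tool frame, x>-60
v,u=np.mgrid[230:420:2,100:460:2]; uv=np.c_[u.ravel(),v.ravel()]
X=(depthpt(p,uv)-o)@R*1000; rz=p['range_z'][uv[:,1],uv[:,0]]
ok=(rz>0)
for a,b in ((-10,3),(-20,-10),(-30,-20),(-45,-30),(-65,-45)):
    k=ok&(X[:,0]>a)&(X[:,0]<b); 
    if k.sum(): print(a,b,k.sum(),'y',X[k,1].min().round(1),X[k,1].max().round(1),'z',X[k,2].min().round(1),X[k,2].max().round(1))
```

```text
[[0.0, -0.304, 0.953, -0.158], [1.0, 0.001, 0.0, -0.0], [-0.001, 0.953, 0.304, -0.083], [0.0, 0.0, 0.0, 1.0]]
(0, -0.005, -0.0095) [263. 267.]
(0, -0.005, 0.0095) [263. 302.]
(0, 0.005, -0.0095) [284. 267.]
(0, 0.005, 0.0095) [283. 302.]
(-0.019, -0.005, -0.0095) [261. 286.]
(-0.019, -0.005, 0.0095) [262. 325.]
(-0.019, 0.005, -0.0095) [285. 286.]
(-0.019, 0.005, 0.0095) [284. 325.]
(-0.04, -0.005, -0.0095) [259. 314.]
(-0.04, -0.005, 0.0095) [260. 356.]
(-0.04, 0.005, -0.0095) [286. 314.]
(-0.04, 0.005, 0.0095) [285. 356.]
[265, 290] tool mm [-14.3  -3.5  -5.2]
[290, 290] tool mm [-25.7   7.  -11.5]
[190, 310] tool mm [-83.  -19.1 -37.7]
[365, 310] tool mm [-84.3  21.8 -38.6]
[255, 335] tool mm [-82.6  -3.9 -30.5]
[190, 370] tool mm [-89.1 -18.7 -25.5]
nod 0.46 [494. 249.] 120 tray [-0.0206  0.1445]
-10 3 106 y -16.6 19.2 z -13.1 7.9
-20 -10 213 y -20.0 23.2 z -13.6 5.9
-30 -20 161 y -20.4 22.9 z -13.5 -1.5
-45 -30 142 y -8.9 11.5 z -13.5 8.2
-65 -45 92 y -6.5 9.8 z -13.6 9.4
```

send_rows:
  motion:
    - {"hand": -0.78, "slide": [12, -1, 2], "spin": 0.006}
    - {"hand": -0.78, "slide": [12, -1, 2], "spin": 0.006}
    - {"hand": -0.78, "slide": [12, -2, 2], "spin": 0.006}
    - {"hand": -0.78, "slide": [12, -2, 2], "spin": 0.006}
    - {"hand": -0.78, "slide": [8, -2, 2], "spin": 0.004}
    - {"hand": -0.78, "slide": [2, 0, 0], "spin": 0}

```text
time: 4.1
tool_pos: [0.5732, 0.0826, 0.0662]
tool_rot: [0.492, 1.56, -0.972]
contact_force: [-6.3, 3.1, 19.9]
opening: 0.01
```

Run:
```python
from h import *
plan([.115,-.001],.070,.015,-.78,step=5)
```

```text
pos [0.5732 0.0826 0.0662] tray [[-0.0007 -0.0083]] opening 0.01 F [-6.3  3.1 19.9] t 4.1
R cols x [ 0.006 -0.009 -1.   ] y [0.994 0.107 0.005] z [ 0.107 -0.994  0.01 ]
target [ 0.5927 -0.0317  0.07  ] delta tool mm(cur axes) [ -2.7   7.2 115.8] spin to +z/-z [-0.014  3.127] j6 -0.08
rows 24
{"hand":-0.78,"slide":[0, 0, 5],"spin":-0.001},
{"hand":-0.78,"slide":[0, 0, 5],"spin":-0.001},
{"hand":-0.78,"slide":[0, 0, 5],"spin":-0.001},
{"hand":-0.78,"slide":[0, 0, 5],"spin":-0.001},
{"hand":-0.78,"slide":[0, 0, 5],"spin":-0.001},
{"hand":-0.78,"slide":[0, 0, 5],"spin":-0.001},
{"hand":-0.78,"slide":[0, 0, 5],"spin":-0.001},
{"hand":-0.78,"slide":[0, 0, 5],"spin":-0.001},
{"hand":-0.78,"slide":[0, 0, 5],"spin":-0.001},
{"hand":-0.78,"slide":[0, 0, 5],"spin":-0.001},
{"hand":-0.78,"slide":[0, 0, 5],"spin":-0.001},
{"hand":-0.78,"slide":[0, 0, 5],"spin":-0.001},
{"hand":-0.78,"slide":[0, 0, 5],"spin":-0.001},
{"hand":-0.78,"slide":[0, 0, 5],"spin":-0.001},
{"hand":-0.78,"slide":[0, 0, 5],"spin":-0.001},
{"hand":-0.78,"slide":[0, 0, 5],"spin":-0.001},
{"hand":-0.78,"slide":[0, 0, 5],"spin":-0.001},
{"hand":-0.78,"slide":[0, 0, 5],"spin":-0.001},
{"hand":-0.78,"slide":[0, 0, 5],"spin":-0.001},
{"hand":-0.78,"slide":[0, 0, 5],"spin":-0.001},
{"hand":-0.78,"slide":[0, 0, 5],"spin":-0.001},
{"hand":-0.78,"slide":[0, 0, 5],"spin":-0.001},
{"hand":-0.78,"slide":[0, 0, 5],"spin":-0.001},
{"hand":-0.78,"slide":[0, 0, 5],"spin":-0.001},
```

send_rows:
  motion:
    - {"hand": -0.78, "slide": [-5, 2, 0], "spin": 0}
    - {"hand": -0.78, "slide": [0, 3, 0], "spin": 0}
    - {"hand": -0.78, "slide": [0, 2, 0], "spin": 0}

```text
time: 4.4
tool_pos: [0.5805, 0.0822, 0.0719]
tool_rot: [0.548, 1.559, -0.918]
contact_force: [-0.2, -0.5, 0.4]
opening: 0.0102
```

Run:
```python
from h import *
goto([.115,-.001],.070,.015)
```

```text
pos [0.5805 0.0822 0.0719] tray [[ 0.0005 -0.001 ]] opening 0.0102 F [-0.2 -0.5  0.4] t 4.4
R cols x [ 0.007 -0.009 -1.   ] y [0.994 0.105 0.006] z [ 0.105 -0.994  0.01 ]
target [ 0.5927 -0.0317  0.07  ] delta tool mm(cur axes) [  3.    0.2 114.5] spin to +z/-z [-0.017  3.125] j6 -0.08
```

send_rows:
  motion:
    - {"hand": -0.78, "slide": [0, 0, 4], "spin": 0}
    - {"hand": -0.78, "slide": [0, 0, 4], "spin": 0}
    - {"hand": -0.78, "slide": [0, 0, 4], "spin": 0}
    - {"hand": -0.78, "slide": [0, 0, 4], "spin": 0}
    - {"hand": -0.78, "slide": [0, 0, 5], "spin": 0}
    - {"hand": -0.78, "slide": [0, 0, 5], "spin": 0}
    - {"hand": -0.78, "slide": [0, 0, 5], "spin": 0}
    - {"hand": -0.78, "slide": [0, 0, 5], "spin": 0}

```text
time: 5.2
tool_pos: [0.5851, 0.0436, 0.0725]
tool_rot: [0.606, 1.559, -0.859]
contact_force: [0.1, -0.7, 0.3]
opening: 0.0103
```

Run:
```python
from h import *
goto([.115,-.001],.070,.015)
b=shot('scene')
overlay(b,C,YAW,(160,420,80,275),'s1',3.05)
```

```text
pos [0.5851 0.0436 0.0725] tray [[ 0.0394 -0.0005]] opening 0.0103 F [ 0.1 -0.7  0.3] t 5.2
R cols x [ 0.008 -0.009 -1.   ] y [0.994 0.105 0.007] z [ 0.105 -0.994  0.01 ]
target [ 0.5927 -0.0317  0.07  ] delta tool mm(cur axes) [ 3.3 -0.4 75.6] spin to +z/-z [-0.016  3.126] j6 -0.15
```

View pics/s1.png

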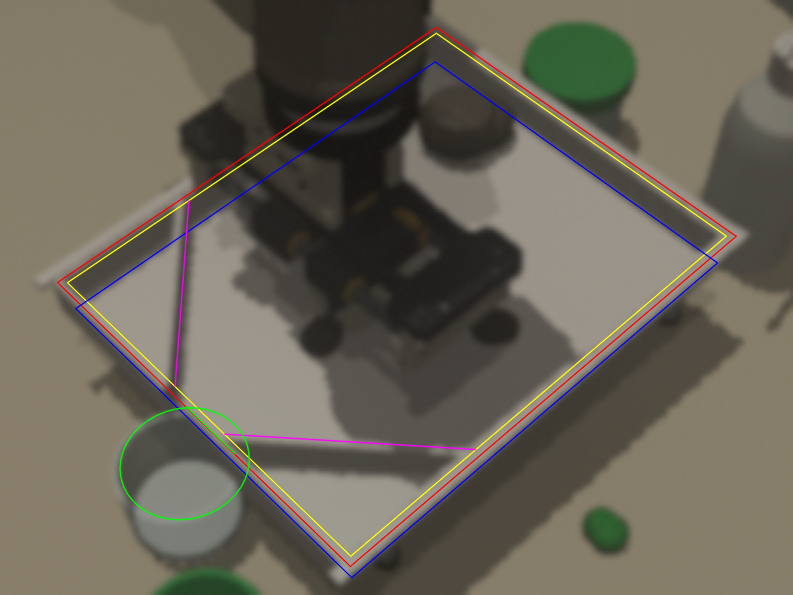

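send_rows:
  motion:
    - {"hand": -0.78, "slide": [0, 0, 6], "spin": 0}
    - {"hand": -0.78, "slide": [0, 0, 6], "spin": 0}
    - {"hand": -0.78, "slide": [1, 0, 6], "spin": 0}
    - {"hand": -0.78, "slide": [0, 0, 6], "spin": 0}
    - {"hand": -0.78, "slide": [0, 0, 6], "spin": 0}
    - {"hand": -0.78, "slide": [0, 0, 6], "spin": 0}
    - {"hand": -0.78, "slide": [0, 0, 6], "spin": 0}
    - {"hand": -0.78, "slide": [0, 0, 6], "spin": 0}

```text
time: 6.05
tool_pos: [0.5907, -0.0089, 0.072]
tool_rot: [0.591, 1.558, -0.875]
contact_force: [-0.3, 0.3, -0.2]
opening: 0.0101
```

Run:
```python
from h import *
goto([.125,-.000],.070,.015)
b=shot('scene'); nods(b)
overlay(b,C,YAW,(160,420,80,275),'s2',3.05)
```

```text
pos [ 0.5907 -0.0089  0.072 ] tray [[ 0.0922 -0.0006]] opening 0.0101 F [-0.3  0.3 -0.2] t 6.05
R cols x [ 0.008 -0.01  -1.   ] y [0.994 0.105 0.007] z [ 0.105 -0.994  0.01 ]
target [ 0.5948 -0.0415  0.07  ] delta tool mm(cur axes) [ 2.3  0.6 32.8] spin to +z/-z [-0.016  3.126] j6 -0.24
nod 0.63 [355. 252.] 159 tray [0.0362 0.1934]
nod 0.48 [241. 208.] 164 tray [ 0.1135 -0.0003]
```

View pics/s2.png

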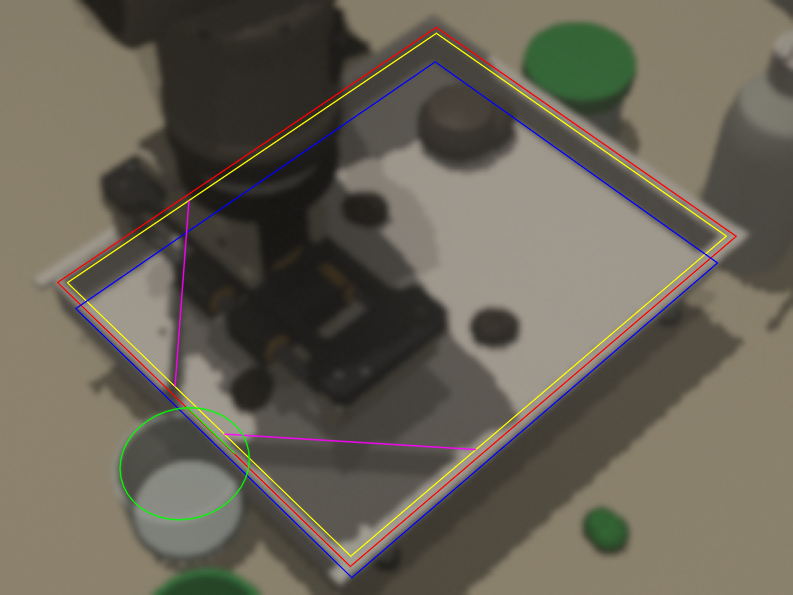

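send_rows:
  motion:
    - {"hand": -0.78, "slide": [0, 0, 5], "spin": 0}
    - {"hand": -0.78, "slide": [1, 0, 5], "spin": 0}
    - {"hand": -0.78, "slide": [0, 0, 5], "spin": 0}
    - {"hand": -0.78, "slide": [0, 0, 5], "spin": 0}
    - {"hand": -0.78, "slide": [0, 0, 5], "spin": 0}
    - {"hand": -0.78, "slide": [0, 0, 5], "spin": 0}
    - {"hand": -0.78, "slide": [0, 0, 5], "spin": 0}
    - {"hand": -0.78, "slide": [0, 0, 2], "spin": 0}

```text
time: 6.95
tool_pos: [0.5949, -0.0488, 0.0713]
tool_rot: [0.597, 1.558, -0.869]
contact_force: [-0.7, -0.1, -0.9]
opening: 0.0098
```

Run:
```python
from h import *
goto([.125,-.000],.070,.015)
b=shot('scene'); nods(b)
overlay(b,C,YAW,(160,420,80,275),'s3',3.05)
```

```text
pos [ 0.5949 -0.0488  0.0713] tray [[ 0.1323 -0.0006]] opening 0.0098 F [-0.7 -0.1 -0.9] t 6.95
R cols x [ 0.008 -0.01  -1.   ] y [0.994 0.105 0.007] z [ 0.105 -0.994  0.01 ]
target [ 0.5948 -0.0415  0.07  ] delta tool mm(cur axes) [ 1.2  0.6 -7.3] spin to +z/-z [-0.016  3.125] j6 -0.31
nod 0.74 [225. 224.] 150 tray [0.1593 0.005 ]
nod 0.64 [318. 184.] 170 tray [-0.0154  0.0634]
nod 0.43 [357. 255.] 165 tray [0.0364 0.1941]
```

View pics/s3.png

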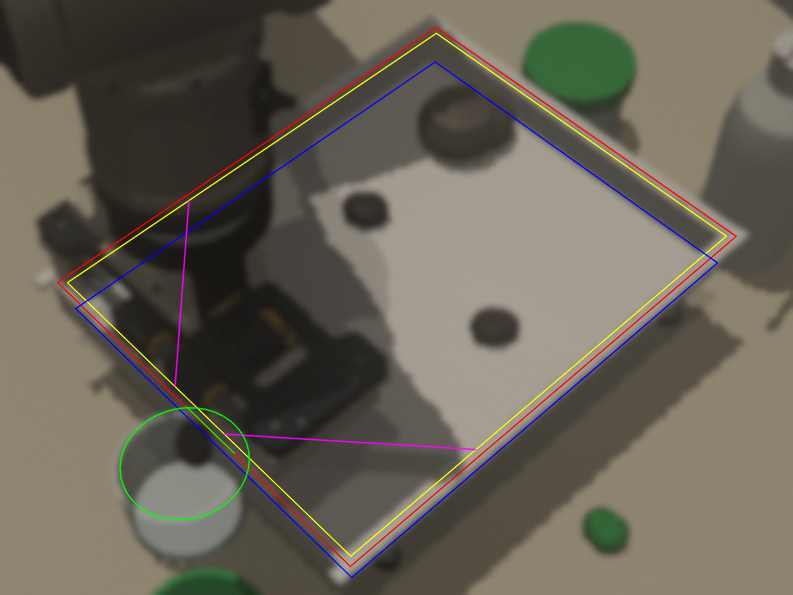

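send_rows:
  motion:
    - {"hand": -0.78, "slide": [0, 0, -10], "spin": 0}
    - {"hand": -0.78, "slide": [0, 0, -15], "spin": 0}
    - {"hand": -0.78, "slide": [-20, 0, -10], "spin": 0}
    - {"hand": -0.78, "slide": [-30, 0, 0], "spin": 0}

```text
time: 7.45
tool_pos: [0.5872, -0.0083, 0.1175]
tool_rot: [-0.369, 1.563, -1.835]
contact_force: [0.9, -0.1, 0.9]
opening: 0.01
```

Run:
```python
from h import *
goto([.125,-.000],.070,.015)
b=shot('scene'); nods(b)
overlay(b,C,YAW,(160,420,80,275),'s4',3.05)
d=np.load('top0.npz'); p={k:d[k] for k in d.files}
v,u=np.mgrid[150:210,120:185]; uv=np.c_[u.ravel(),v.ravel()]
X=depthpt(p,uv); k=(X[:,2]>.1)&(X[:,2]<.3)
t=w2t(X)
for a in range(120,185,5):
    kk=k&(uv[:,0]>=a)&(uv[:,0]<a+5)
    if kk.any(): print(a,kk.sum(),'tray x',t[kk,0].min().round(3),t[kk,0].max().round(3),'y',t[kk,1].min().round(3),t[kk,1].max().round(3),'z',X[kk,2].max().round(3),np.median(X[kk,2]).round(3))
d=np.load('scene0.npz'); p={k:d[k] for k in d.files}
cv2.imwrite('pics/bot.png',cv2.resize(p['pixels'][60:180,330:480],None,fx=4,fy=4,interpolation=2))
for uv in ([431,76],[428,82],[424,92],[422,100]): 
    X=depthpt(p,[uv]); print(uv,X.round(3),w2t(X).round(3))
```

```text
pos [ 0.5872 -0.0083  0.1175] tray [[ 0.0912 -0.004 ]] opening 0.01 F [ 0.9 -0.1  0.9] t 7.45
R cols x [-0.002 -0.007 -1.   ] y [ 0.994  0.105 -0.003] z [ 0.105 -0.994  0.007]
target [ 0.5948 -0.0415  0.07  ] delta tool mm(cur axes) [47.8  4.2 33.5] spin to +z/-z [-0.017  3.125] j6 -0.24
nod 0.72 [356. 254.] 198 tray [0.0369 0.1939]
nod 0.68 [321. 182.] 135 tray [-0.0156  0.0641]
nod 0.4 [286. 148.] 75 tray [-0.0303 -0.0523]
130 72 tray x -0.256 -0.223 y 0.077 0.109 z 0.217 0.165
135 132 tray x -0.251 -0.212 y 0.067 0.122 z 0.224 0.164
140 151 tray x -0.242 -0.202 y 0.064 0.124 z 0.223 0.163
145 154 tray x -0.232 -0.194 y 0.063 0.115 z 0.218 0.137
150 154 tray x -0.222 -0.184 y 0.063 0.12 z 0.216 0.129
155 120 tray x -0.21 -0.175 y 0.067 0.118 z 0.213 0.117
160 23 tray x -0.199 -0.172 y 0.081 0.109 z 0.209 0.106
[431, 76] [[0.657 0.31  0.219]] [[-0.218  0.1  ]]
[428, 82] [[0.651 0.318 0.198]] [[-0.227  0.094]]
[424, 92] [[0.651 0.317 0.177]] [[-0.226  0.094]]
[422, 100] [[0.657 0.309 0.168]] [[-0.217  0.099]]
```

View pics/s4.png

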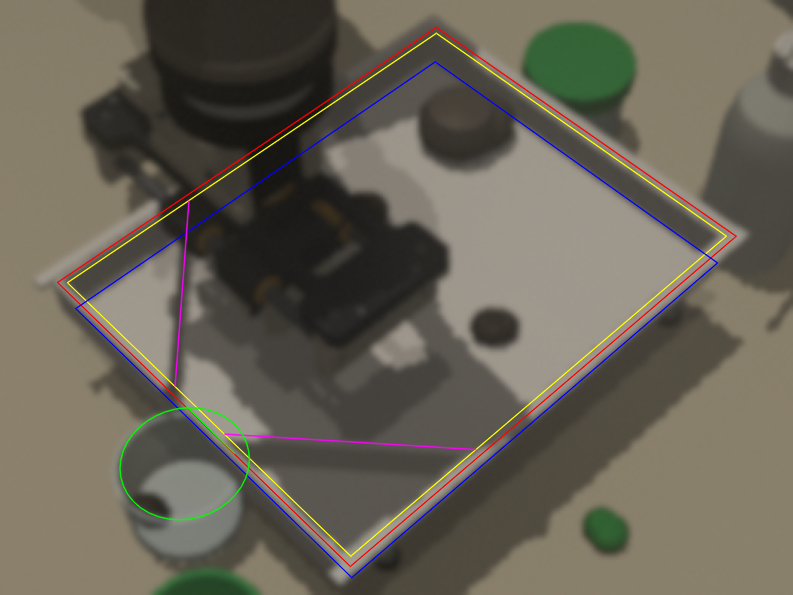

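View pics/bot.png

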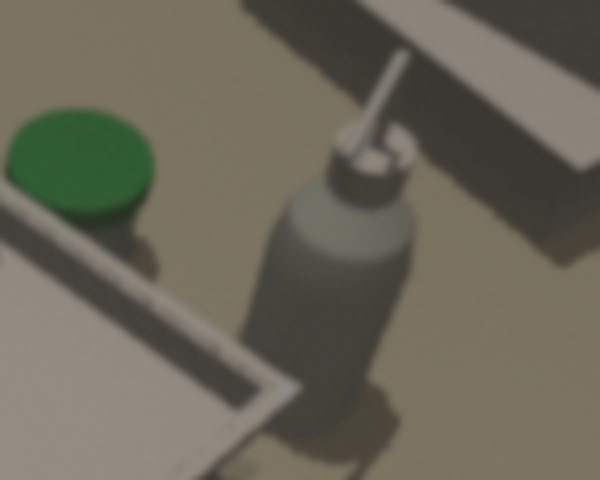

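Run:
```python
from h import *
plan([-.0425,.0870],.115,-.7,-.78,step=35,sp=.12)
```

```text
pos [ 0.5906 -0.0092  0.1222] tray [[ 0.0925 -0.0007]] opening 0.0099 F [0.6 0.5 0.6] t 7.55
R cols x [ 0.009 -0.009 -1.   ] y [0.994 0.105 0.008] z [ 0.105 -0.994  0.01 ]
target [0.6635 0.1343 0.115 ] delta tool mm(cur axes) [   6.6   87.5 -135.2] spin to +z/-z [ 0.698 -2.443] j6 -0.24
rows 6
{"hand":-0.78,"slide":[1, 15, -23],"spin":0.116},
{"hand":-0.78,"slide":[1, 12, -24],"spin":0.116},
{"hand":-0.78,"slide":[1, 9, -25],"spin":0.116},
{"hand":-0.78,"slide":[1, 6, -26],"spin":0.116},
{"hand":-0.78,"slide":[1, 3, -27],"spin":0.116},
{"hand":-0.78,"slide":[1, 0, -27],"spin":0.116},
```

send_rows:
  motion:
    - {"hand": -0.78, "slide": [0, 15, -23], "spin": 0.116}
    - {"hand": -0.78, "slide": [1, 12, -24], "spin": 0.116}
    - {"hand": -0.78, "slide": [1, 9, -25], "spin": 0.116}
    - {"hand": -0.78, "slide": [1, 6, -26], "spin": 0.116}
    - {"hand": -0.78, "slide": [1, 3, -27], "spin": 0.116}
    - {"hand": -0.78, "slide": [0, 0, -24], "spin": 0.116}
    - {"hand": -0.78, "slide": [0, 0, 0], "spin": 0}

```text
time: 8.25
tool_pos: [0.6629, 0.145, 0.115]
tool_rot: [1.308, 1.56, -0.879]
contact_force: [-0.9, 0.7, 0.4]
opening: 0.0106
```

Run:
```python
from h import *
plan([-.0425,.0870],.072,-.7,-.78,step=10,sp=.12)
```

```text
pos [0.6629 0.145  0.115 ] tray [[-0.0532  0.0876]] opening 0.0106 F [-0.9  0.7  0.4] t 8.25
R cols x [ 0.007 -0.008 -1.   ] y [ 0.816 -0.577  0.01 ] z [-0.578 -0.816  0.003]
target [0.6635 0.1343 0.072 ] delta tool mm(cur axes) [43.1  6.2  8.3] spin to +z/-z [-0.022  3.119] j6 0.73
rows 5
{"hand":-0.78,"slide":[9, 1, 2],"spin":-0.004},
{"hand":-0.78,"slide":[9, 1, 2],"spin":-0.004},
{"hand":-0.78,"slide":[9, 1, 2],"spin":-0.004},
{"hand":-0.78,"slide":[9, 1, 2],"spin":-0.004},
{"hand":-0.78,"slide":[9, 1, 2],"spin":-0.004},
```

send_rows:
  motion:
    - {"hand": -0.78, "slide": [9, 2, 1], "spin": -0.005}
    - {"hand": -0.78, "slide": [9, 2, 1], "spin": -0.005}
    - {"hand": -0.78, "slide": [9, 1, 1], "spin": -0.005}
    - {"hand": -0.78, "slide": [6, 1, 1], "spin": -0.005}
    - {"hand": -0.78, "slide": [3, 0, 0], "spin": 0}
    - {"hand": -0.78, "slide": [0, 0, 0], "spin": 0}

```text
time: 8.85
tool_pos: [0.6628, 0.1358, 0.0732]
tool_rot: [0.674, 1.561, -1.486]
contact_force: [0.4, -0.6, -0.2]
opening: 0.01
```

Run:
```python
from h import *
goto([-.0425,.0870],.072,-.7)
b=shot('scene'); nods(b)
overlay(b,C,YAW,(160,420,80,275),'s5',3.05)
```

```text
pos [0.6628 0.1358 0.0732] tray [[-0.0441  0.0865]] opening 0.01 F [ 0.4 -0.6 -0.2] t 8.85
R cols x [ 0.001 -0.009 -1.   ] y [ 0.831 -0.556  0.006] z [-0.556 -0.831  0.007]
target [0.6635 0.1343 0.072 ] delta tool mm(cur axes) [1.2 1.4 0.9] spin to +z/-z [ 0.004 -3.138] j6 0.69
nod 0.61 [282. 149.] 130 tray [-0.0235 -0.052 ]
nod 0.55 [211. 243.] 73 tray [0.1995 0.0187]
nod 0.5 [358. 254.] 188 tray [0.0368 0.1943]
nod 0.47 [321. 184.] 168 tray [-0.0163  0.0641]
```

View pics/s5.png

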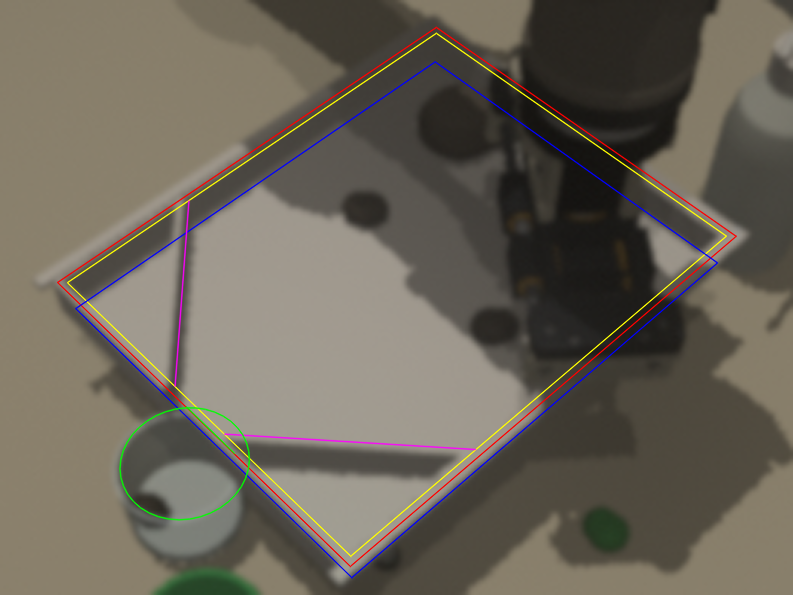

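send_rows:
  motion:
    - {"hand": -0.78, "slide": [0, 1, 4], "spin": 0}
    - {"hand": -0.78, "slide": [0, 0, 4], "spin": 0}
    - {"hand": -0.78, "slide": [0, 0, 4], "spin": 0}
    - {"hand": -0.78, "slide": [0, 0, 4], "spin": 0}
    - {"hand": -0.78, "slide": [0, 0, 5], "spin": 0}
    - {"hand": -0.78, "slide": [1, 0, 6], "spin": 0}
    - {"hand": -0.78, "slide": [0, 0, 6], "spin": 0}
    - {"hand": -0.78, "slide": [0, 0, 6], "spin": 0}

```text
time: 9.75
tool_pos: [0.6417, 0.1007, 0.0751]
tool_rot: [1.163, 1.56, -0.996]
contact_force: [-0.5, 0.7, 0.4]
opening: 0.0106
```

send_rows:
  motion:
    - {"hand": -0.78, "slide": [0, 0, 6], "spin": 0}
    - {"hand": -0.78, "slide": [0, 0, 6], "spin": 0}
    - {"hand": -0.78, "slide": [0, 0, 6], "spin": 0}
    - {"hand": -0.78, "slide": [0, 0, 6], "spin": 0}
    - {"hand": -0.78, "slide": [0, 0, 6], "spin": 0}

```text
time: 10.25
tool_pos: [0.6234, 0.0733, 0.0752]
tool_rot: [1.139, 1.56, -1.021]
contact_force: [-0.5, 1.1, 0.1]
opening: 0.0102
```

Run:
```python
from h import *
goto([.044,.014],.072,-.7)
b=shot('scene'); nods(b)
overlay(b,C,YAW,(160,420,80,275),'s6',3.05)
```

```text
pos [0.6234 0.0733 0.0752] tray [[0.0139 0.0406]] opening 0.0102 F [-0.5  1.1  0.1] t 10.25
R cols x [ 0.006 -0.009 -1.   ] y [ 0.831 -0.556  0.01 ] z [-0.556 -0.831  0.004]
target [0.6001 0.0405 0.072 ] delta tool mm(cur axes) [ 3.4 -1.2 40.1] spin to +z/-z [ 0.004 -3.137] j6 0.59
nod 0.63 [355. 253.] 157 tray [0.0364 0.1938]
nod 0.52 [212. 243.] 65 tray [0.1992 0.0195]
```

View pics/s6.png

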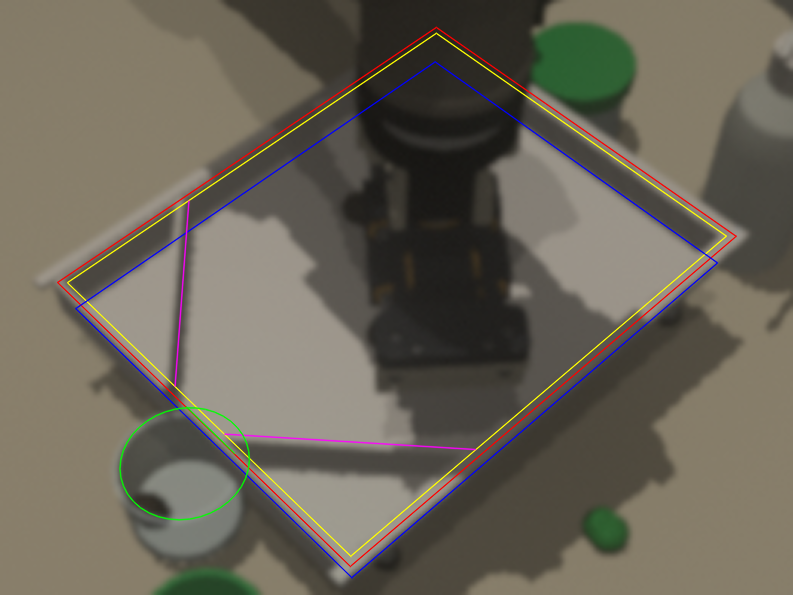

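send_rows:
  motion:
    - {"hand": -0.78, "slide": [2, 0, 0], "spin": 0}
    - {"hand": -0.78, "slide": [1, 0, 4], "spin": 0}
    - {"hand": -0.78, "slide": [1, 0, 5], "spin": 0}
    - {"hand": -0.78, "slide": [0, 0, 6], "spin": 0}
    - {"hand": -0.78, "slide": [0, 0, 6], "spin": 0}
    - {"hand": -0.78, "slide": [0, 0, 6], "spin": 0}
    - {"hand": -0.78, "slide": [0, 0, 6], "spin": 0}
    - {"hand": -0.78, "slide": [0, 0, 4], "spin": 0}

```text
time: 11.15
tool_pos: [0.6013, 0.0402, 0.071]
tool_rot: [1.15, 1.56, -1.01]
contact_force: [0.3, -0.1, 0.5]
opening: 0.01
```

Run:
```python
from h import *
goto([.044,.014],.072,-.7)
b=shot('scene'); nods(b)
overlay(b,C,YAW,(160,420,80,275),'s7',3.05)
```

```text
pos [0.6013 0.0402 0.071 ] tray [[0.0445 0.0151]] opening 0.01 F [ 0.3 -0.1  0.5] t 11.15
R cols x [ 0.006 -0.009 -1.   ] y [ 0.832 -0.555  0.01 ] z [-0.555 -0.832  0.004]
target [0.6001 0.0405 0.072 ] delta tool mm(cur axes) [-1.  -1.2  0.4] spin to +z/-z [ 0.005 -3.137] j6 0.54
nod 0.65 [357. 256.] 173 tray [0.0368 0.1946]
```

View pics/s7.png

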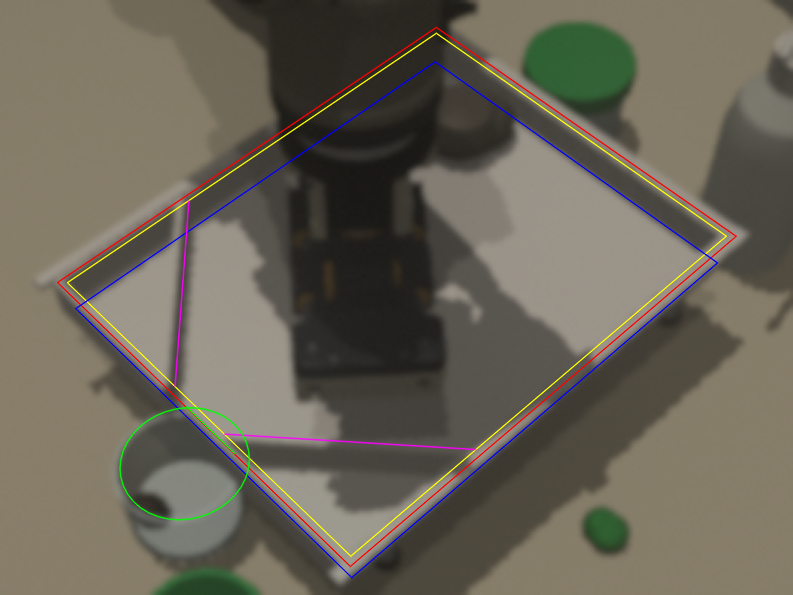

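send_rows:
  motion:
    - {"hand": -0.78, "slide": [0, 0, -10], "spin": 0}
    - {"hand": -0.78, "slide": [-10, 0, -15], "spin": 0}
    - {"hand": -0.78, "slide": [-15, 0, -5], "spin": -0.1}
    - {"hand": -0.78, "slide": [0, 0, 0], "spin": -0.12}

```text
time: 11.65
tool_pos: [0.6198, 0.0682, 0.0966]
tool_rot: [0.998, 1.561, -0.937]
contact_force: [0.1, -0.6, -0.8]
opening: 0.01
```

Run:
```python
from h import *
plan([.017,.001],.105,0,-.78,step=20,sp=.12)
```

```text
pos [0.6198 0.0682 0.0966] tray [[0.0186 0.0365]] opening 0.01 F [ 0.1 -0.6 -0.8] t 11.65
R cols x [ 0.006 -0.008 -1.   ] y [ 0.934 -0.357  0.008] z [-0.357 -0.934  0.005]
target [0.5843 0.066  0.105 ] delta tool mm(cur axes) [ -8.6 -32.3  14.7] spin to +z/-z [-0.471  2.671] j6 0.36
rows 4
{"hand":-0.78,"slide":[-2, -8, 4],"spin":-0.118},
{"hand":-0.78,"slide":[-2, -8, 3],"spin":-0.118},
{"hand":-0.78,"slide":[-2, -9, 2],"spin":-0.118},
{"hand":-0.78,"slide":[-2, -9, 1],"spin":-0.118},
```

send_rows:
  motion:
    - {"hand": -0.78, "slide": [-1, -8, 4], "spin": -0.118}
    - {"hand": -0.78, "slide": [0, -8, 3], "spin": -0.118}
    - {"hand": -0.78, "slide": [0, -9, 2], "spin": -0.118}
    - {"hand": -0.78, "slide": [0, -6, 0], "spin": -0.11}
    - {"hand": -0.78, "slide": [0, 0, 0], "spin": 0}

```text
time: 12.15
tool_pos: [0.5892, 0.0703, 0.098]
tool_rot: [0.811, 1.559, -0.636]
contact_force: [-0.4, 0.4, -0.3]
opening: 0.0103
```

Run:
```python
from h import *
b=shot('scene'); nods(b)
plan([.018,.001],.071,0,-.78,step=8,sp=.12)
overlay(b,C,YAW,(160,420,80,275),'s8',3.05)
```

```text
nod 0.67 [262. 188.] 171 tray [0.0617 0.0008]
nod 0.53 [357. 252.] 176 tray [0.0369 0.194 ]
pos [0.59   0.07   0.0981] tray [[0.0136 0.0071]] opening 0.0102 F [ 0.6  0.1 -0.8] t 12.25
R cols x [ 0.01  -0.007 -1.   ] y [0.993 0.12  0.009] z [ 0.12  -0.993  0.008]
target [0.5844 0.065  0.071 ] delta tool mm(cur axes) [27.  -6.4  4.1] spin to +z/-z [ 0.014 -3.128] j6 -0.12
rows 4
{"hand":-0.78,"slide":[7, -2, 1],"spin":0.003},
{"hand":-0.78,"slide":[7, -2, 1],"spin":0.003},
{"hand":-0.78,"slide":[7, -2, 1],"spin":0.003},
{"hand":-0.78,"slide":[7, -2, 1],"spin":0.003},
```

View pics/s8.png

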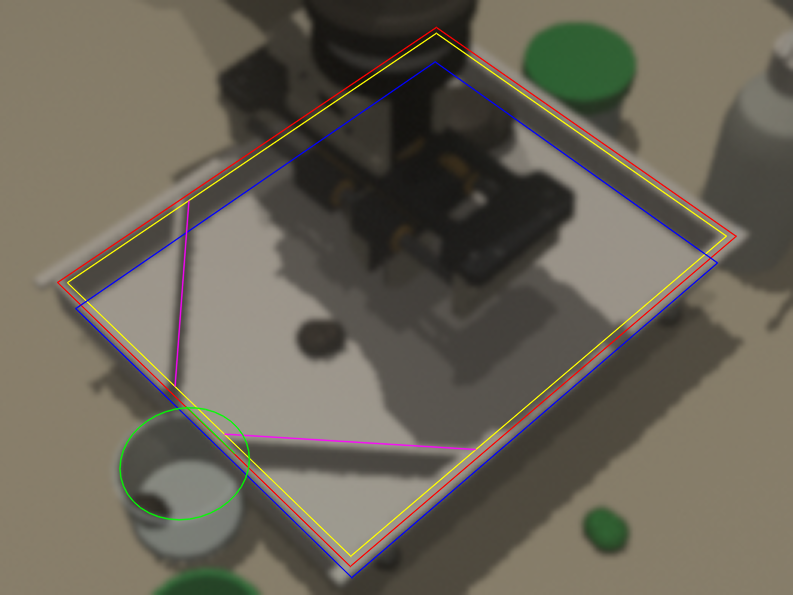

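Nodule 2 is at (320,338) in the overlay, tray (0.062, 0.001), as predicted. Now the straight push.

send_rows:
  motion:
    - {"hand": -0.78, "slide": [7, -2, 1], "spin": 0.004}
    - {"hand": -0.78, "slide": [7, -2, 1], "spin": 0.004}
    - {"hand": -0.78, "slide": [6, -2, 1], "spin": 0.004}
    - {"hand": -0.78, "slide": [4, 0, 1], "spin": 0}
    - {"hand": -0.78, "slide": [1, 0, 0], "spin": 0}
    - {"hand": -0.78, "slide": [0, 0, 0], "spin": 0}

```text
time: 12.85
tool_pos: [0.585, 0.065, 0.0697]
tool_rot: [0.834, 1.559, -0.636]
contact_force: [0.5, 0.1, -0.9]
opening: 0.0102
```

Run:
```python
from h import *
goto([.09,.000],.071,0)
```

```text
pos [0.585  0.065  0.0697] tray [[0.0181 0.0016]] opening 0.0102 F [ 0.5  0.1 -0.9] t 12.85
R cols x [ 0.009 -0.007 -1.   ] y [0.995 0.101 0.009] z [ 0.101 -0.995  0.008]
target [ 0.5911 -0.0067  0.071 ] delta tool mm(cur axes) [-0.8 -1.2 71.9] spin to +z/-z [-0.006  3.136] j6 -0.11
```

send_rows:
  motion:
    - {"hand": -0.78, "slide": [0, -1, 6], "spin": 0}
    - {"hand": -0.78, "slide": [0, 0, 5], "spin": 0}
    - {"hand": -0.78, "slide": [0, 0, 4], "spin": 0}
    - {"hand": -0.78, "slide": [0, 0, 4], "spin": 0}
    - {"hand": -0.78, "slide": [0, 0, 4], "spin": 0}
    - {"hand": -0.78, "slide": [0, 0, 5], "spin": 0}
    - {"hand": -0.78, "slide": [0, 0, 6], "spin": 0}
    - {"hand": -0.78, "slide": [0, 0, 6], "spin": 0}

```text
time: 13.65
tool_pos: [0.589, 0.0218, 0.071]
tool_rot: [0.919, 1.557, -0.551]
contact_force: [0.5, -0.1, 0.2]
opening: 0.01
```

send_rows:
  motion:
    - {"hand": -0.78, "slide": [0, 0, 6], "spin": 0}
    - {"hand": -0.78, "slide": [0, 0, 6], "spin": 0}
    - {"hand": -0.78, "slide": [0, 0, 6], "spin": 0}
    - {"hand": -0.78, "slide": [0, 0, 6], "spin": 0}
    - {"hand": -0.78, "slide": [0, 0, 6], "spin": 0}

```text
time: 14.15
tool_pos: [0.5923, -0.011, 0.0712]
tool_rot: [0.914, 1.557, -0.556]
contact_force: [0.2, 0.7, -0.1]
opening: 0.0101
```

Run:
```python
from h import *
goto([.130,.000],.071,0)
b=shot('scene'); nods(b)
overlay(b,C,YAW,(160,420,80,275),'s9',3.05)
```

```text
pos [ 0.5923 -0.011   0.0712] tray [[0.0944 0.0008]] opening 0.0101 F [ 0.2  0.7 -0.1] t 14.15
R cols x [ 0.011 -0.007 -1.   ] y [0.995 0.1   0.011] z [ 0.1   -0.995  0.008]
target [ 0.5953 -0.0465  0.071 ] delta tool mm(cur axes) [ 0.5 -0.6 35.6] spin to +z/-z [-0.006  3.136] j6 -0.24
nod 0.56 [240. 206.] 167 tray [ 0.1152 -0.0019]
nod 0.5 [278. 150.] 140 tray [-0.0229 -0.0525]
nod 0.49 [210. 244.] 78 tray [0.1996 0.0192]
nod 0.49 [360. 254.] 179 tray [0.0366 0.1941]
```

View pics/s9.png

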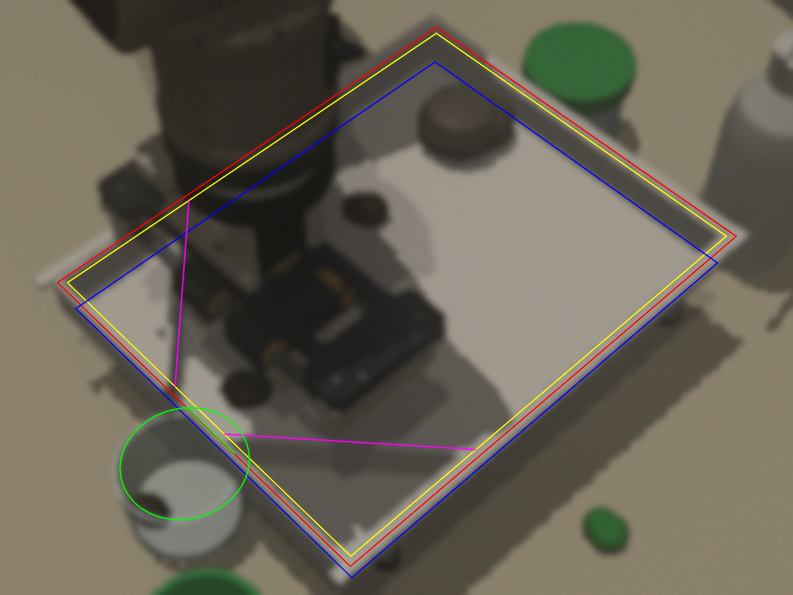

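send_rows:
  motion:
    - {"hand": -0.78, "slide": [0, 0, 5], "spin": 0}
    - {"hand": -0.78, "slide": [0, 0, 5], "spin": 0}
    - {"hand": -0.78, "slide": [0, 0, 5], "spin": 0}
    - {"hand": -0.78, "slide": [0, 0, 5], "spin": 0}
    - {"hand": -0.78, "slide": [0, 0, 5], "spin": 0}
    - {"hand": -0.78, "slide": [0, 0, 5], "spin": 0}
    - {"hand": -0.78, "slide": [0, 0, 4], "spin": 0}
    - {"hand": -0.78, "slide": [0, 0, 0], "spin": 0}

```text
time: 15.05
tool_pos: [0.5961, -0.048, 0.0716]
tool_rot: [0.916, 1.557, -0.555]
contact_force: [-0.2, 0.1, -0.3]
opening: 0.0103
```

Run:
```python
from h import *
goto([.130,.000],.071,0)
b=shot('scene'); nods(b)
overlay(b,C,YAW,(160,420,80,275),'s10',3.05)
```

```text
pos [ 0.5961 -0.048   0.0716] tray [[0.1316 0.0006]] opening 0.0103 F [-0.2  0.1 -0.3] t 15.05
R cols x [ 0.012 -0.007 -1.   ] y [0.995 0.1   0.011] z [ 0.1   -0.995  0.008]
target [ 0.5953 -0.0465  0.071 ] delta tool mm(cur axes) [ 0.6 -0.6 -1.6] spin to +z/-z [-0.006  3.135] j6 -0.3
nod 0.73 [281. 148.] 143 tray [-0.0229 -0.0523]
nod 0.64 [210. 245.] 52 tray [0.1999 0.0183]
nod 0.62 [356. 254.] 190 tray [0.0369 0.1941]
```

View pics/s10.png

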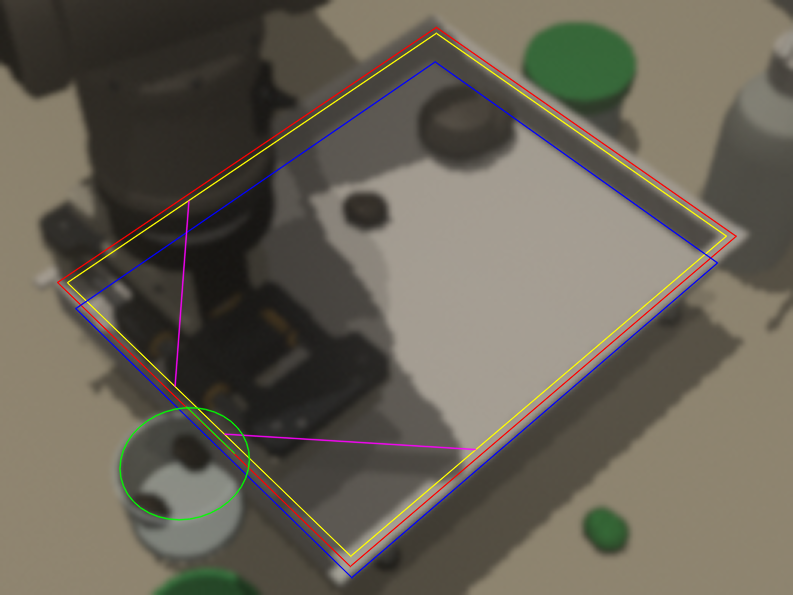

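send_rows:
  motion:
    - {"hand": -0.78, "slide": [0, 0, -10], "spin": 0}
    - {"hand": -0.78, "slide": [0, 0, -15], "spin": 0}
    - {"hand": -0.78, "slide": [-20, 0, -10], "spin": 0}
    - {"hand": -0.78, "slide": [-25, 0, 0], "spin": 0}
    - {"hand": -0.78, "slide": [0, 0, 0], "spin": 0}

```text
time: 15.65
tool_pos: [0.5903, -0.0056, 0.1164]
tool_rot: [0.893, 1.561, -0.576]
contact_force: [0.0, 0.9, 0.3]
opening: 0.0101
```

Run:
```python
from h import *
b=shot('scene'); nods(b)
plan([-.042,-.082],.117,1.0,-.78,step=28,sp=.12)
overlay(b,C,YAW,(160,420,80,275),'s11',3.05)
```

```text
nod 0.64 [227. 240.] 56 tray [0.1753 0.0351]
nod 0.48 [283. 147.] 45 tray [-0.0314 -0.0515]
nod 0.47 [355. 254.] 163 tray [0.0365 0.194 ]
nod 0.42 [209. 243.] 69 tray [0.1992 0.0189]
pos [ 0.5885 -0.0058  0.1135] tray [[ 0.0889 -0.0024]] opening 0.0103 F [ 0.3 -0.1 -0.3] t 15.75
R cols x [ 0.003 -0.005 -1.   ] y [0.995 0.102 0.003] z [ 0.102 -0.995  0.005]
target [0.4955 0.1158 0.117 ] delta tool mm(cur axes) [  -4.4  -80.2 -130.5] spin to +z/-z [-1.004  2.137] j6 -0.24
rows 9
{"hand":-0.78,"slide":[0, -9, -14],"spin":-0.112},
{"hand":-0.78,"slide":[0, -7, -15],"spin":-0.112},
{"hand":-0.78,"slide":[0, -5, -16],"spin":-0.112},
{"hand":-0.78,"slide":[0, -4, -17],"spin":-0.112},
{"hand":-0.78,"slide":[0, -2, -17],"spin":-0.112},
{"hand":-0.78,"slide":[0, 0, -17],"spin":-0.112},
{"hand":-0.78,"slide":[0, 2, -17],"spin":-0.112},
{"hand":-0.78,"slide":[0, 4, -17],"spin":-0.112},
{"hand":-0.78,"slide":[0, 6, -16],"spin":-0.112},
```

View pics/s11.png

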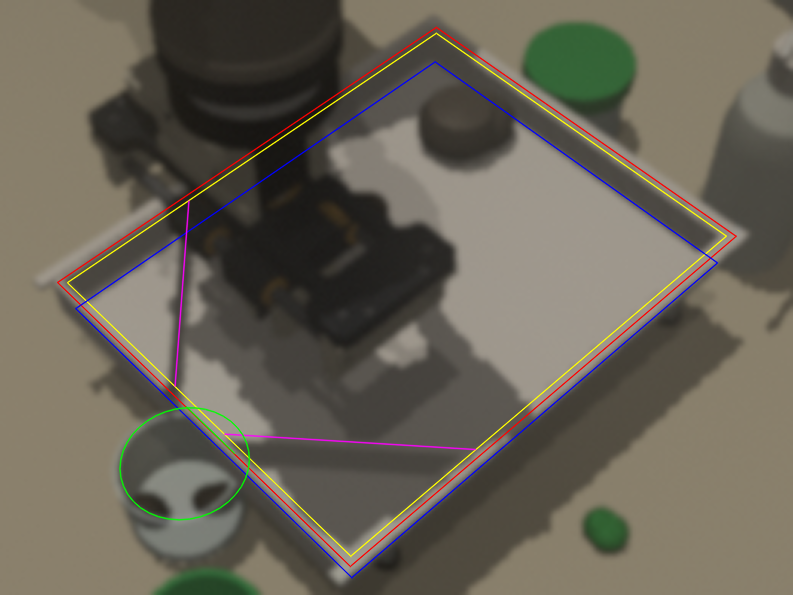

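send_rows:
  motion:
    - {"hand": -0.78, "slide": [0, -9, -14], "spin": -0.112}
    - {"hand": -0.78, "slide": [0, -7, -15], "spin": -0.112}
    - {"hand": -0.78, "slide": [0, -5, -16], "spin": -0.112}
    - {"hand": -0.78, "slide": [0, -4, -17], "spin": -0.112}
    - {"hand": -0.78, "slide": [0, -2, -17], "spin": -0.112}
    - {"hand": -0.78, "slide": [0, 0, -17], "spin": -0.112}
    - {"hand": -0.78, "slide": [0, 2, -17], "spin": -0.112}
    - {"hand": -0.78, "slide": [0, 3, -12], "spin": -0.112}

```text
time: 16.55
tool_pos: [0.4984, 0.1018, 0.1027]
tool_rot: [-2.272, 1.557, -2.812]
contact_force: [0.1, -0.3, 0.9]
opening: 0.01
```

Run:
```python
from h import *
b=shot('scene'); nods(b)
plan([-.042,-.082],.117,1.0,-.78,step=20,sp=.12)
```

```text
nod 0.73 [281. 149.] 154 tray [-0.0243 -0.0518]
nod 0.62 [228. 240.] 55 tray [0.1749 0.0362]
nod 0.45 [360. 254.] 148 tray [0.037  0.1944]
pos [0.4981 0.102  0.1027] tray [[-0.028  -0.0809]] opening 0.01 F [ 0.1 -0.5  0.2] t 16.65
R cols x [-0.013 -0.004 -1.   ] y [ 0.516  0.856 -0.011] z [ 0.856 -0.517 -0.009]
target [0.4955 0.1158 0.117 ] delta tool mm(cur axes) [-14.3  10.3  -9.5] spin to +z/-z [-0.078  3.063] j6 -0.97
rows 2
{"hand":-0.78,"slide":[-7, 5, -5],"spin":-0.039},
{"hand":-0.78,"slide":[-7, 5, -5],"spin":-0.039},
```

send_rows:
  motion:
    - {"hand": -0.78, "slide": [0, 5, -4], "spin": -0.04}
    - {"hand": -0.78, "slide": [0, 5, -4], "spin": -0.038}
    - {"hand": -0.78, "slide": [0, 0, 0], "spin": 0}

```text
time: 16.95
tool_pos: [0.4965, 0.115, 0.1015]
tool_rot: [-2.366, 1.556, -2.831]
contact_force: [-0.3, 0.6, -0.9]
opening: 0.0104
```

Run:
```python
from h import *
plan([-.042,-.082],.071,1.0,-.78,step=8,sp=.12)
```

```text
pos [0.4965 0.115  0.1015] tray [[-0.041  -0.0811]] opening 0.0104 F [-0.3  0.6 -0.9] t 16.95
R cols x [-0.014 -0.005 -1.   ] y [ 0.449  0.894 -0.011] z [ 0.894 -0.449 -0.011]
target [0.4955 0.1158 0.071 ] delta tool mm(cur axes) [30.5  0.7 -1. ] spin to +z/-z [-1.000e-03  3.141e+00] j6 -1.02
rows 4
{"hand":-0.78,"slide":[8, 0, 0],"spin":-0.000},
{"hand":-0.78,"slide":[8, 0, 0],"spin":-0.000},
{"hand":-0.78,"slide":[8, 0, 0],"spin":-0.000},
{"hand":-0.78,"slide":[8, 0, 0],"spin":-0.000},
```

send_rows:
  motion:
    - {"hand": -0.78, "slide": [7, 0, 0], "spin": 0}
    - {"hand": -0.78, "slide": [7, 0, 0], "spin": 0}
    - {"hand": -0.78, "slide": [7, 0, -1], "spin": 0}
    - {"hand": -0.78, "slide": [5, 0, 0], "spin": 0}
    - {"hand": -0.78, "slide": [2, 0, 0], "spin": 0}
    - {"hand": -0.78, "slide": [0, 0, 0], "spin": 0}

```text
time: 17.55
tool_pos: [0.4953, 0.1143, 0.07]
tool_rot: [-2.367, 1.554, -2.836]
contact_force: [0.2, -0.2, 0.1]
opening: 0.0102
```

Run:
```python
from h import *
b=shot('scene'); nods(b)
goto([-.042,-.082],.071,1.0)
overlay(b,C,YAW,(160,420,80,275),'s12',3.05)
```

```text
nod 0.69 [281. 150.] 116 tray [-0.0234 -0.0533]
nod 0.62 [357. 253.] 162 tray [0.037  0.1935]
nod 0.55 [226. 239.] 62 tray [0.1759 0.0362]
pos [0.4955 0.1143 0.0704] tray [[-0.0405 -0.0821]] opening 0.0102 F [-0.3 -0.4  0.4] t 17.65
R cols x [-0.015 -0.005 -1.   ] y [ 0.452  0.892 -0.011] z [ 0.892 -0.452 -0.011]
target [0.4955 0.1158 0.071 ] delta tool mm(cur axes) [-0.6  1.3 -0.7] spin to +z/-z [-0.004  3.137] j6 -1.02
```

View pics/s12.png

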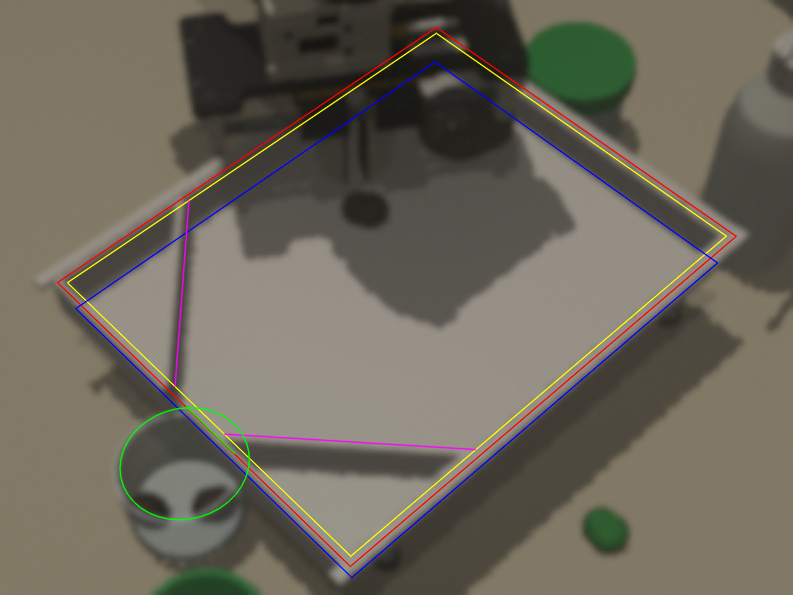

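send_rows:
  motion:
    - {"hand": -0.78, "slide": [-1, 2, 4], "spin": 0}
    - {"hand": -0.78, "slide": [0, 0, 4], "spin": 0}
    - {"hand": -0.78, "slide": [0, 0, 4], "spin": 0}
    - {"hand": -0.78, "slide": [0, 0, 4], "spin": 0}
    - {"hand": -0.78, "slide": [0, 0, 5], "spin": 0}
    - {"hand": -0.78, "slide": [0, 0, 6], "spin": 0}
    - {"hand": -0.78, "slide": [0, 0, 6], "spin": 0}
    - {"hand": -0.78, "slide": [0, 0, 6], "spin": 0}

```text
time: 18.45
tool_pos: [0.5349, 0.0973, 0.0722]
tool_rot: [-2.314, 1.557, -2.782]
contact_force: [-1.3, -0.0, 0.5]
opening: 0.0102
```

Run:
```python
from h import *
b=shot('scene'); nods(b)
goto([.0,-.018],.071,1.0)
overlay(b,C,YAW,(160,420,80,275),'s13',3.05)
```

```text
nod 0.74 [283. 158.] 158 tray [-0.0091 -0.0268]
nod 0.61 [358. 253.] 183 tray [0.0369 0.1935]
nod 0.47 [210. 243.] 70 tray [0.1989 0.0199]
pos [0.5353 0.0971 0.0722] tray [[-0.0192 -0.0444]] opening 0.0103 F [ 0.1 -0.7 -0.7] t 18.55
R cols x [-0.012 -0.005 -1.   ] y [ 0.452  0.892 -0.01 ] z [ 0.892 -0.452 -0.009]
target [0.5636 0.0809 0.071 ] delta tool mm(cur axes) [ 0.9 -1.7 32.6] spin to +z/-z [-0.005  3.137] j6 -1.06
```

View pics/s13.png

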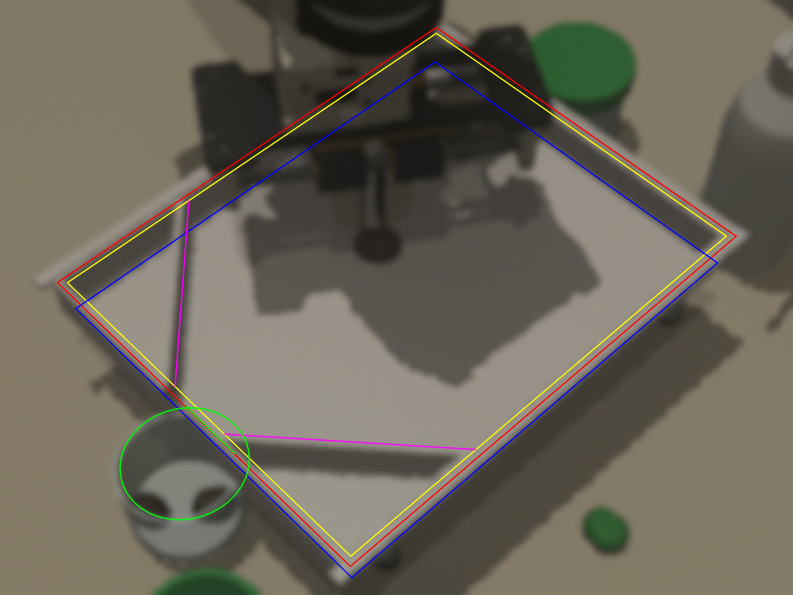

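send_rows:
  motion:
    - {"hand": -0.78, "slide": [1, 0, 5], "spin": 0}
    - {"hand": -0.78, "slide": [0, 0, 6], "spin": 0}
    - {"hand": -0.78, "slide": [0, 0, 6], "spin": 0}
    - {"hand": -0.78, "slide": [0, 0, 6], "spin": 0}
    - {"hand": -0.78, "slide": [0, 0, 6], "spin": 0}
    - {"hand": -0.78, "slide": [0, 0, 2], "spin": 0}
    - {"hand": -0.78, "slide": [0, 0, -10], "spin": 0}
    - {"hand": -0.78, "slide": [-10, 0, -15], "spin": 0}

```text
time: 19.35
tool_pos: [0.5424, 0.0928, 0.0795]
tool_rot: [-2.337, 1.556, -2.808]
contact_force: [1.1, -0.3, 0.4]
opening: 0.0101
```

send_rows:
  motion:
    - {"hand": -0.78, "slide": [-16, 0, 0], "spin": 0}
    - {"hand": -0.78, "slide": [0, 0, 0], "spin": 0}

```text
time: 19.55
tool_pos: [0.5399, 0.0944, 0.0964]
tool_rot: [-2.385, 1.554, -2.855]
contact_force: [-1.1, 0.3, 0.1]
opening: 0.01
```

Run:
```python
from h import *
b=shot('scene'); n=nods(b)
n3=[k for k in n if abs(k[0])<.05 and abs(k[1])<.05][0]
plan([n3[0]-.043,n3[1]*0.9],.105,0,-.78,step=28,sp=.12)
overlay(b,C,YAW,(160,420,80,275),'s14',3.05)
```

```text
nod 0.6 [359. 255.] 185 tray [0.0368 0.1935]
nod 0.45 [287. 176.] 154 tray [0.0089 0.0021]
pos [0.5389 0.0942 0.0946] tray [[-0.0158 -0.0412]] opening 0.01 F [-0.1  0.2 -0. ] t 19.65
R cols x [-0.019 -0.005 -1.   ] y [ 0.453  0.892 -0.013] z [ 0.892 -0.453 -0.015]
target [0.5797 0.1169 0.105 ] delta tool mm(cur axes) [-11.3  38.6  26. ] spin to +z/-z [ 0.995 -2.147] j6 -1.06
rows 9
{"hand":-0.78,"slide":[-1, 4, 3],"spin":0.111},
{"hand":-0.78,"slide":[-1, 5, 2],"spin":0.111},
{"hand":-0.78,"slide":[-1, 5, 2],"spin":0.111},
{"hand":-0.78,"slide":[-1, 5, 1],"spin":0.111},
{"hand":-0.78,"slide":[-1, 5, 1],"spin":0.111},
{"hand":-0.78,"slide":[-1, 5, 0],"spin":0.111},
{"hand":-0.78,"slide":[-1, 5, 0],"spin":0.111},
{"hand":-0.78,"slide":[-1, 5, -1],"spin":0.111},
{"hand":-0.78,"slide":[-1, 5, -1],"spin":0.111},
```

View pics/s14.png

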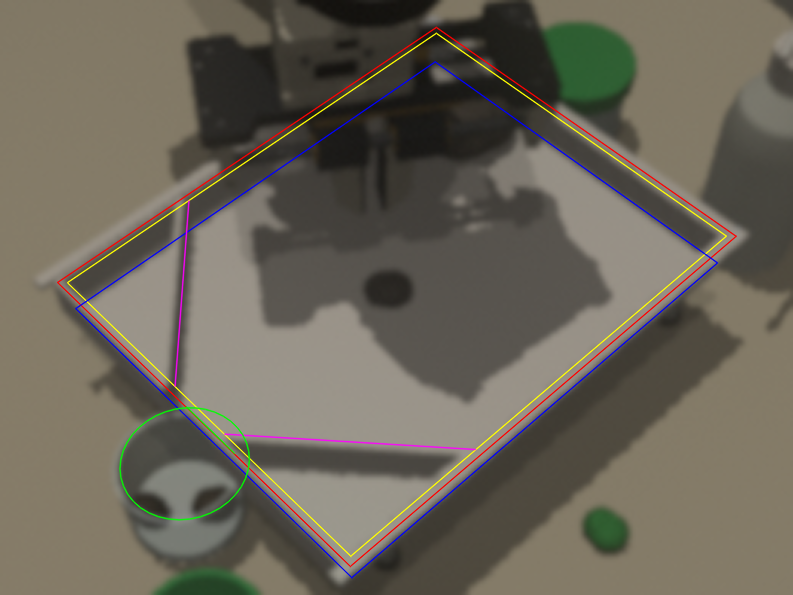

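send_rows:
  motion:
    - {"hand": -0.78, "slide": [-1, 4, 3], "spin": 0.111}
    - {"hand": -0.78, "slide": [-1, 5, 2], "spin": 0.111}
    - {"hand": -0.78, "slide": [-1, 5, 2], "spin": 0.111}
    - {"hand": -0.78, "slide": [-1, 5, 1], "spin": 0.111}
    - {"hand": -0.78, "slide": [-1, 5, 1], "spin": 0.111}
    - {"hand": -0.78, "slide": [-1, 5, 0], "spin": 0.111}
    - {"hand": -0.78, "slide": [-1, 5, 0], "spin": 0.111}
    - {"hand": -0.78, "slide": [-1, 4, -1], "spin": 0.111}

```text
time: 20.45
tool_pos: [0.5702, 0.114, 0.0936]
tool_rot: [-1.579, 1.539, -2.972]
contact_force: [-0.2, -0.6, 0.3]
opening: 0.0099
```

send_rows:
  motion:
    - {"hand": -0.78, "slide": [0, 2, 0], "spin": 0.08}
    - {"hand": -0.78, "slide": [0, 0, 0], "spin": 0}

```text
time: 20.65
tool_pos: [0.5715, 0.1146, 0.0914]
tool_rot: [-1.503, 1.536, -2.982]
contact_force: [-0.5, 0.3, -0.2]
opening: 0.0102
```

Run:
```python
from h import *
b=shot('scene'); n=nods(b)
plan([-.034,.0018],.072,0,-.78,step=9,sp=.12)
```

```text
nod 0.63 [355. 255.] 166 tray [0.0378 0.1952]
nod 0.62 [287. 175.] 159 tray [0.0099 0.0016]
nod 0.47 [208. 244.] 69 tray [0.1993 0.0189]
nod 0.44 [226. 242.] 67 tray [0.1759 0.0366]
pos [0.5713 0.1145 0.0916] tray [[-0.0326 -0.0068]] opening 0.01 F [ 1.1 -0.7 -0.8] t 20.75
R cols x [-0.034 -0.006 -0.999] y [ 0.995  0.095 -0.035] z [ 0.095 -0.995  0.002]
target [0.5797 0.1168 0.072 ] delta tool mm(cur axes) [19.3  9.2 -1.5] spin to +z/-z [-0.011  3.131] j6 -0.03
rows 3
{"hand":-0.78,"slide":[6, 3, -1],"spin":-0.004},
{"hand":-0.78,"slide":[6, 3, -1],"spin":-0.004},
{"hand":-0.78,"slide":[6, 3, 0],"spin":-0.004},
```

send_rows:
  motion:
    - {"hand": -0.78, "slide": [6, 3, -1], "spin": 0}
    - {"hand": -0.78, "slide": [6, 3, -1], "spin": 0}
    - {"hand": -0.78, "slide": [5, 2, 0], "spin": 0}
    - {"hand": -0.78, "slide": [2, 0, 0], "spin": 0}
    - {"hand": -0.78, "slide": [0, 0, 0], "spin": 0}

```text
time: 21.25
tool_pos: [0.5782, 0.1172, 0.0694]
tool_rot: [-1.514, 1.534, -2.985]
contact_force: [0.2, 0.3, 0.3]
opening: 0.0104
```

Run:
```python
from h import *
goto([.09,.000],.0715,0)
```

```text
pos [0.5782 0.1172 0.0694] tray [[-0.0345  0.0004]] opening 0.0104 F [0.2 0.3 0.3] t 21.25
R cols x [-0.036 -0.006 -0.999] y [ 0.994  0.099 -0.037] z [ 0.1   -0.995  0.002]
target [ 0.5911 -0.0067  0.0715] delta tool mm(cur axes) [ -1.9   0.4 124.5] spin to +z/-z [-0.007  3.135] j6 -0.03
```

send_rows:
  motion:
    - {"hand": -0.78, "slide": [-2, 1, 6], "spin": 0}
    - {"hand": -0.78, "slide": [0, 0, 5], "spin": 0}
    - {"hand": -0.78, "slide": [0, 0, 4], "spin": 0}
    - {"hand": -0.78, "slide": [0, 0, 4], "spin": 0}
    - {"hand": -0.78, "slide": [0, 0, 4], "spin": 0}
    - {"hand": -0.78, "slide": [0, 0, 5], "spin": 0}
    - {"hand": -0.78, "slide": [0, 0, 6], "spin": 0}
    - {"hand": -0.78, "slide": [0, 0, 6], "spin": 0}

```text
time: 22.05
tool_pos: [0.584, 0.0742, 0.0725]
tool_rot: [-1.507, 1.535, -2.978]
contact_force: [-0.7, -0.5, -0.2]
opening: 0.0101
```

send_rows:
  motion:
    - {"hand": -0.78, "slide": [0, 0, 6], "spin": 0}
    - {"hand": -0.78, "slide": [0, 0, 6], "spin": 0}
    - {"hand": -0.78, "slide": [0, 0, 6], "spin": 0}
    - {"hand": -0.78, "slide": [0, 0, 6], "spin": 0}
    - {"hand": -0.78, "slide": [0, 0, 6], "spin": 0}
    - {"hand": -0.78, "slide": [0, 0, 6], "spin": 0}

```text
time: 22.65
tool_pos: [0.5878, 0.0348, 0.0725]
tool_rot: [-1.507, 1.535, -2.978]
contact_force: [0.5, -0.4, 0.2]
opening: 0.0104
```

Run:
```python
from h import *
b=shot('scene'); n=nods(b)
goto([.09,.000],.0715,0)
```

```text
nod 0.7 [263. 193.] 177 tray [ 0.0696 -0.0011]
nod 0.61 [356. 251.] 177 tray [0.0369 0.194 ]
nod 0.41 [228. 239.] 53 tray [0.1749 0.036 ]
pos [0.5879 0.0344 0.0725] tray [[0.0488 0.0012]] opening 0.01 F [ 0.5 -1.2 -0.8] t 22.75
R cols x [-0.035 -0.006 -0.999] y [ 0.994  0.099 -0.035] z [ 0.099 -0.995  0.002]
target [ 0.5911 -0.0067  0.0715] delta tool mm(cur axes) [ 1.1 -0.9 41.2] spin to +z/-z [-0.008  3.134] j6 -0.16
```

send_rows:
  motion:
    - {"hand": -0.78, "slide": [1, 0, 5], "spin": 0}
    - {"hand": -0.78, "slide": [0, 0, 6], "spin": 0}
    - {"hand": -0.78, "slide": [0, 0, 6], "spin": 0}
    - {"hand": -0.78, "slide": [0, 0, 6], "spin": 0}
    - {"hand": -0.78, "slide": [0, 0, 6], "spin": 0}
    - {"hand": -0.78, "slide": [0, 0, 6], "spin": 0}
    - {"hand": -0.78, "slide": [0, 0, 6], "spin": 0}

```text
time: 23.45
tool_pos: [0.5922, -0.0089, 0.0716]
tool_rot: [-1.508, 1.535, -2.979]
contact_force: [-0.2, 0.4, 0.3]
opening: 0.0102
```

Run:
```python
from h import *
b=shot('scene'); n=nods(b)
goto([.13,.000],.0715,0)
overlay(b,C,YAW,(160,420,80,275),'s15',3.05)
```

```text
nod 0.65 [358. 254.] 162 tray [0.0369 0.1932]
nod 0.52 [244. 207.] 169 tray [ 0.1132 -0.0019]
nod 0.48 [210. 244.] 74 tray [0.1995 0.0189]
nod 0.43 [226. 242.] 72 tray [0.1762 0.0368]
pos [ 0.5923 -0.0093  0.0715] tray [[0.0927 0.0009]] opening 0.0099 F [0.1 0.1 0.2] t 23.55
R cols x [-0.035 -0.006 -0.999] y [ 0.994  0.099 -0.035] z [ 0.099 -0.995  0.002]
target [ 0.5953 -0.0465  0.0715] delta tool mm(cur axes) [ 0.1 -0.6 37.3] spin to +z/-z [-0.007  3.134] j6 -0.23
```

View pics/s15.png

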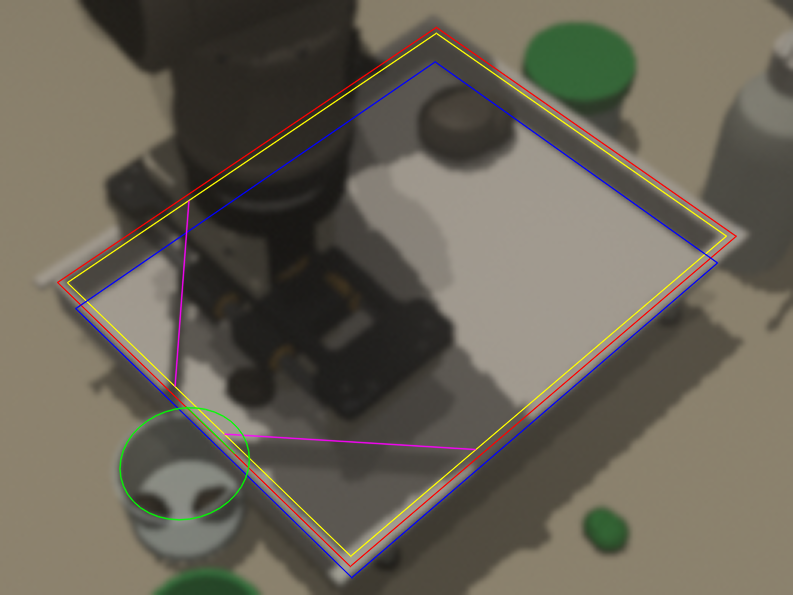

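send_rows:
  motion:
    - {"hand": -0.78, "slide": [0, 0, 5], "spin": 0}
    - {"hand": -0.78, "slide": [0, 0, 5], "spin": 0}
    - {"hand": -0.78, "slide": [0, 0, 5], "spin": 0}
    - {"hand": -0.78, "slide": [0, 0, 5], "spin": 0}
    - {"hand": -0.78, "slide": [0, 0, 5], "spin": 0}
    - {"hand": -0.78, "slide": [0, 0, 5], "spin": 0}
    - {"hand": -0.78, "slide": [0, 0, 5], "spin": 0}
    - {"hand": -0.78, "slide": [0, 0, 0], "spin": 0}

```text
time: 24.35
tool_pos: [0.596, -0.047, 0.0716]
tool_rot: [-1.505, 1.535, -2.977]
contact_force: [0.0, 0.3, -0.9]
opening: 0.0101
```

Run:
```python
from h import *
b=shot('scene'); n=nods(b)
goto([.13,.000],.0715,0)
overlay(b,C,YAW,(160,420,80,275),'s16',3.05)
```

```text
nod 0.67 [225. 228.] 160 tray [0.1618 0.0076]
nod 0.63 [358. 253.] 176 tray [0.0367 0.1946]
nod 0.53 [226. 241.] 42 tray [0.1765 0.0361]
nod 0.53 [209. 243.] 64 tray [0.1993 0.0191]
pos [ 0.5959 -0.0465  0.0716] tray [[0.1301 0.0006]] opening 0.0104 F [ 0.4 -0.3 -1.2] t 24.45
R cols x [-0.035 -0.006 -0.999] y [ 0.994  0.1   -0.035] z [ 0.1   -0.995  0.002]
target [ 0.5953 -0.0465  0.0715] delta tool mm(cur axes) [ 0.1 -0.6 -0.1] spin to +z/-z [-0.007  3.135] j6 -0.29
```

View pics/s16.png

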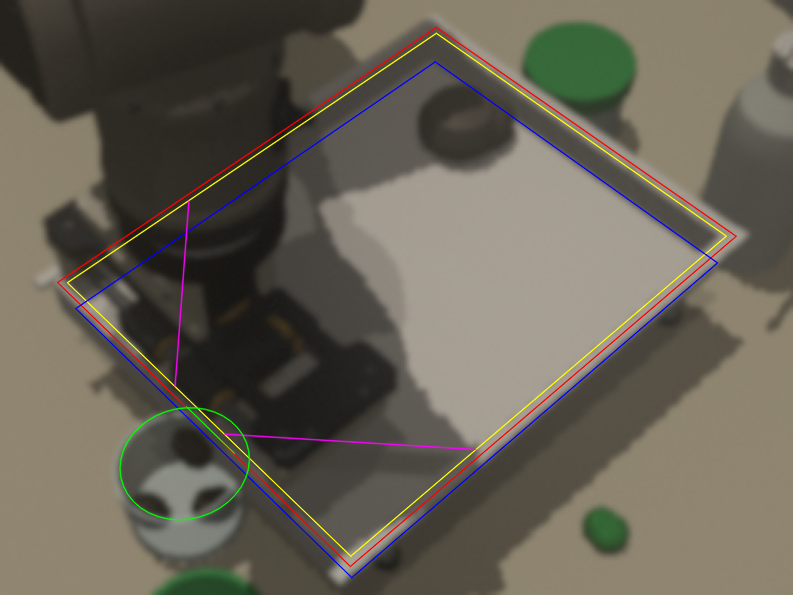

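send_rows:
  motion:
    - {"hand": -0.78, "slide": [0, 0, 0], "spin": 0}
    - {"hand": -0.78, "slide": [0, 0, -10], "spin": 0}
    - {"hand": -0.78, "slide": [0, 0, -15], "spin": 0}
    - {"hand": -0.78, "slide": [-20, 0, -10], "spin": 0}
    - {"hand": -0.78, "slide": [-30, 0, 0], "spin": 0}
    - {"hand": -0.78, "slide": [-30, 0, -10], "spin": 0}
    - {"hand": -0.78, "slide": [0, 0, 0], "spin": 0}

```text
time: 25.15
tool_pos: [0.5921, 0.0077, 0.1528]
tool_rot: [-1.587, 1.531, -3.055]
contact_force: [-0.1, 0.3, -0.2]
opening: 0.01
```

Run:
```python
from h import *
b=shot('scene'); n=nods(b)
goto([.13,.000],.0715,0)
overlay(b,C,YAW,(160,420,80,275),'s17',3.05)
cv2.imwrite('pics/s17p.png',cv2.resize(b['pixels'][205:275,185:260],None,fx=8,fy=8,interpolation=2))
a=shot('top'); cv2.imwrite('pics/t17.png',cv2.resize(a['pixels'][140:300,170:380],None,fx=3.7,fy=3.7,interpolation=2))
```

```text
nod 0.52 [355. 256.] 153 tray [0.037 0.194]
nod 0.42 [227. 239.] 58 tray [0.1754 0.0364]
pos [0.5902 0.0067 0.1491] tray [[0.0766 0.0006]] opening 0.0098 F [ 0.2 -0.3 -0.6] t 25.25
R cols x [-0.046 -0.003 -0.999] y [ 0.994  0.102 -0.046] z [ 0.102 -0.995 -0.001]
target [ 0.5953 -0.0465  0.0715] delta tool mm(cur axes) [77.4  3.2 53.5] spin to +z/-z [-0.004  3.138] j6 -0.21
```

View pics/s17p.png

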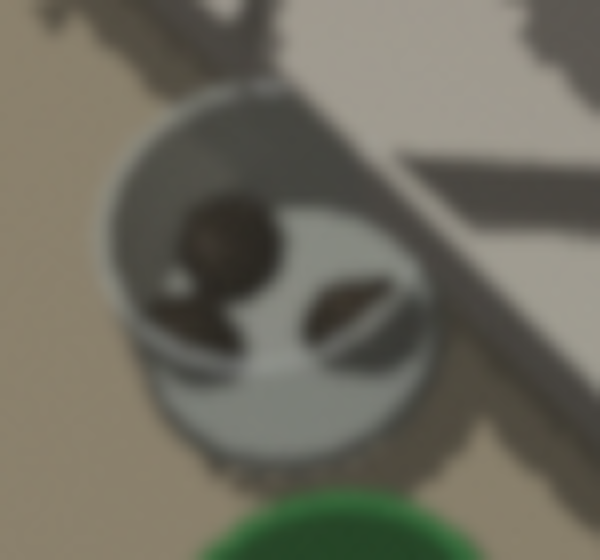

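View pics/t17.png

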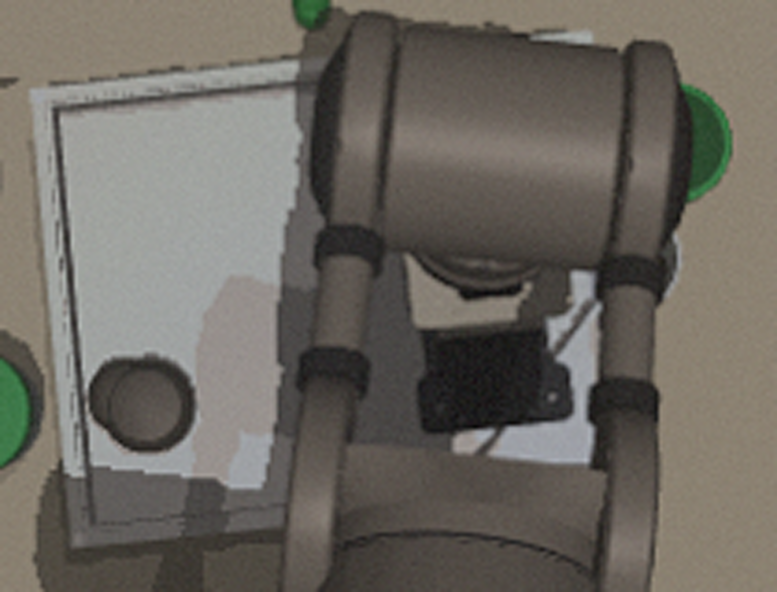

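send_rows:
  motion:
    - {"hand": -0.78, "slide": [-25, 0, 0], "spin": 0}
    - {"hand": -0.78, "slide": [-30, -10, -10], "spin": 0}
    - {"hand": -0.78, "slide": [-20, -25, -15], "spin": 0}
    - {"hand": -0.78, "slide": [0, -30, -15], "spin": 0}
    - {"hand": -0.78, "slide": [0, -30, -15], "spin": 0}
    - {"hand": -0.78, "slide": [0, -20, -10], "spin": 0}
    - {"hand": -0.78, "slide": [0, 0, 0], "spin": 0}
    - {"hand": -0.78, "slide": [0, 0, 0], "spin": 0}

```text
time: 26.1
tool_pos: [0.4636, 0.0614, 0.2207]
tool_rot: [-1.645, 1.502, -3.117]
contact_force: [-0.1, -0.8, -0.0]
opening: 0.0102
```

Run:
```python
from h import *
s=observe(); print(s['tool_pos'],s['contact_force'],s['time'])
a=shot('top'); b=shot('scene')
cv2.imwrite('pics/t18.png',cv2.resize(a['pixels'][140:300,170:380],None,fx=3.7,fy=3.7,interpolation=2))
overlay(b,C,YAW,(160,420,80,275),'s18',3.05)
for p in (a,b):
    nods(p)
    for t in ('cobble','cap','closed_pot','wash_bottle','pot'):
        for d in vision.search_frame(p,t)[:2]: print(t,round(d['conf'],2),np.round(d['uv'],1))
```

```text
[0.46364748 0.06143837 0.22065805] [-0.05317159 -0.82463138 -0.0354183 ] 26.1
nod 0.61 [338. 216.] 75 tray [ 0.1639 -0.0193]
nod 0.5 [346. 213.] 98 tray [ 0.1827 -0.0081]
cobble 0.64 [201.4 247.7]
cobble 0.16 [159.8 251.7]
cap 0.74 [348.7 178.2]
cap 0.55 [339.7 216.8]
closed_pot 0.8 [160.2 251.6]
closed_pot 0.34 [256.6 194.2]
wash_bottle 0.84 [152.7 181.2]
pot 0.84 [340.6 204.7]
nod 0.57 [224. 242.] 62 tray [0.176  0.0362]
nod 0.52 [358. 254.] 147 tray [0.0372 0.1946]
nod 0.46 [215. 236.] 148 tray [0.1837 0.0102]
nod 0.37 [208. 245.] 79 tray [0.1999 0.019 ]
cobble 0.72 [313.  117.4]
cobble 0.44 [285.1 173. ]
cap 0.64 [226.1 289.4]
cap 0.57 [214.7 234.2]
closed_pot 0.84 [353.6 103.8]
wash_bottle 0.75 [413.1 127.8]
pot 0.6 [219.4 241.8]
```

View pics/t18.png

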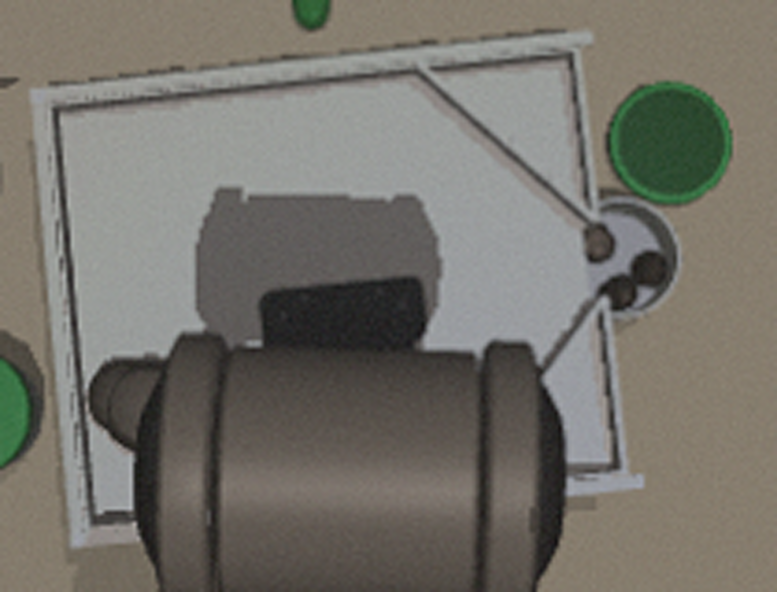

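View pics/s18.png

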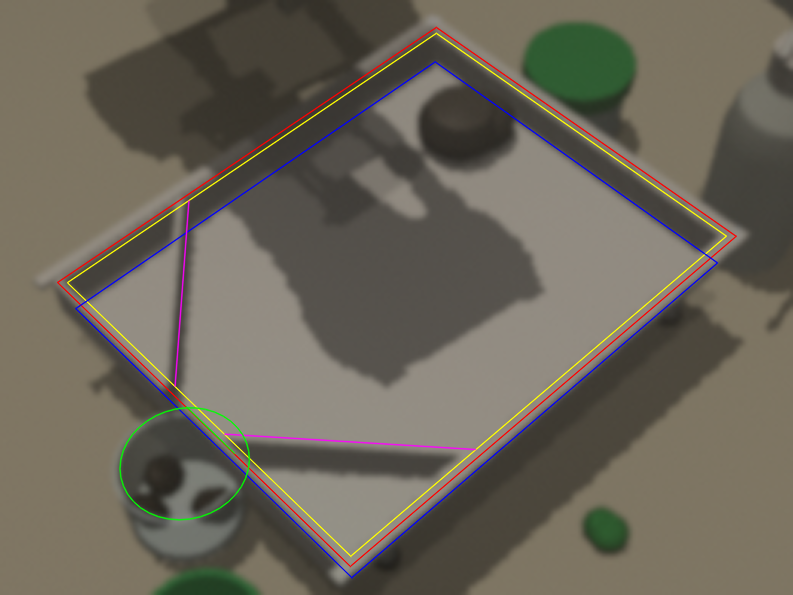

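Run:
```python
from h import *
a=shot('top'); b=shot('scene')
for n,p in (('top',a),('scene',b)):
    px=p['pixels'].astype(int).sum(2); roi=np.zeros((420,560),bool)
    if n=='top': roi[192:232,322:356]=1
    else: roi[212:262,196:245]=1
    u,v=np.meshgrid(np.arange(560),np.arange(420))
    m=roi&(px<(230 if n=='top' else 200))
    X=depthpt(p,np.c_[u[m],v[m]]); t=w2t(X)
    k,l=cv2.connectedComponents(m.astype(np.uint8))
    for i in range(1,k):
        q=l[m]==i
        if q.sum()>15: print(n,q.sum(),np.c_[u[m],v[m]][q].mean(0).round(),'tray',np.median(t[q],0).round(4),'z pct',np.percentile(X[q,2],[10,50,90]).round(3),'r from pot',np.linalg.norm(np.median(t[q],0)-[.166,0]).round(4))
for uv in ([331.5,205.5],[340,219],[346,213],[333,206]): 
    X=depthpt(a,[uv]); print(uv,a['pixels'][int(uv[1]),int(uv[0])],X.round(3),w2t(X).round(4))
```

```text
top 17 [347. 193.] tray [0.1994 0.0356] z pct [0.009 0.013 0.016] r from pot 0.0488
top 247 [343. 211.] tray [ 0.1872 -0.008 ] z pct [0.02  0.028 0.046] r from pot 0.0227
top 55 [332. 205.] tray [0.1627 0.0133] z pct [0.012 0.018 0.022] r from pot 0.0137
scene 20 [212. 213.] tray [ 0.1422 -0.0692] z pct [0.    0.002 0.072] r from pot 0.0732
scene 589 [222. 236.] tray [ 0.1614 -0.0138] z pct [0.004 0.027 0.048] r from pot 0.0145
scene 39 [227. 243.] tray [0.163  0.0096] z pct [0.018 0.02  0.021] r from pot 0.0101
[331.5, 205.5] [75 79 87] [[ 0.611 -0.077  0.019]] [[0.1624 0.0126]]
[340, 219] [49 47 56] [[ 0.58  -0.095  0.031]] [[ 0.1762 -0.02  ]]
[346, 213] [44 46 55] [[ 0.594 -0.108  0.03 ]] [[ 0.1912 -0.0083]]
[333, 206] [66 71 78] [[ 0.61  -0.081  0.02 ]] [[0.1655 0.0111]]
```

```bash
python3 -c "
from cell import job,observe
print(observe()['contact_force'],observe()['time']); print(job.hand_in())"
```

```text
[-0.22763385 -0.24642906 -0.96686848] 26.9
the job is handed in; nothing more can be done
None
```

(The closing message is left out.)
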